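Unclamp the glued plinth and pack it in the notched tray

ROBOT

A 6-joint arm with a two-finger parallel gripper is mounted at the origin on the work surface. World frame = base frame: x ahead of the robot, y to its left, z up, the work surface at z = 0. Lengths are in mm, angles in rad, forces in N, time in s.
With the tool pointing down it reaches from about 300 to 775 mm from the base axis. Payload 14.6 kg.
Tool frame: the origin (TCP) lies between the finger pads; the fingertips stand tips_ahead ahead of it and the grasp point (between the pads) is the TCP (tips_ahead is the distance from the TCP to the fingertips, in mm); z points along the fingers, y is the direction in which the jaws open and shut (so a half turn about z gives the same grasp; the last joint's range is limited). The gripper opens to 94 mm and grips with 3 to 60 N. Pads are 16 mm wide; open, the fingers measure 119 mm over their backs; the gripper's body (75 mm by 177 mm) begins 78 mm behind the grasp point.
Start: joints at [-1.185, 0.3, 1.521, -0, 1.321, -0.067], TCP at [240.609, -494.567, 224.446] pointing down, gripper open.
Joint ranges: [-3.03, 3.03], [-0.79, 2.21], [0.23, 2.52], [-1.04, 4.18], [0, 3.07], [-2.55, 2.55]. Speed limits (rad/s): [2.22, 2.22, 2.57, 3.14, 3.14, 3.14].

INTERFACE

Orientations are given as a unit quaternion [w, x, y, z].
In Python, from station import * gives the robot as it stands.
- The arm moves only by the tool servo_tool, never from a script. Its argument "series" is a list of rows, each a list of 7 numbers: the shift along the tool's x, y, z in cm, then the turn, a rotation vector about the tool's x, y, z in degrees, then the opening, from 0 (shut) to 1 (fully open). A call has 1 to 8 rows; each row shifts and turns the commanded pose from where the row before left it, along the tool's axes as they then stand; what a row does not reach is not made up. A row lasts 1/8 s, in which the tool goes at most 62.5 mm and 10.7 degrees, less where a joint would pass 70% of its speed; a pose out of reach is approached as far as the arm can. A call with a gripper value outside its range is refused whole. The fingers move at their own pace and stop on an object; "squeeze" is the grip in N (left out, the last holds). Time passes only in rows, so rows that do not move let the fingers close. It gives the time, the measured TCP pose, the force and the opening at its end, in the units of the state.
- observe(): the state, without advancing time (a new reading comes with each control period).
- capture(name): name is "scene" or "side" or "wrist"; returns the picture (384x512x3 uint8, blue, green, red); there is no depth.
- camera_model(name): a dict with "vfov" (degrees; the focal length in pixels is half the picture's height over the tangent of half this angle, whatever the lens; pixels are square), "cx", "cy" (the principal point, pixels), "dist_coeffs" ([k1, k2, p1, p2, k3] as OpenCV has them; the pictures are not rectified), "rvec" (rotation vector, rad) and "tvec" (3), from world to camera coordinates, as OpenCV has them. Camera axes: x right, y down, z forward; pixel columns grow to the right and rows downward; lengths in mm; the calibration is good to about 2 mm. A picture is of the moment at which its call begins: read the wrist's pose just before it. camera_model takes no time and is no camera call; for the wrist camera it gives the pose at the moment of the call.
- finish_job(): hands the job in, once; it reports no verdict.
Trained networks look in the newest picture that a camera, given by its name, has taken for a name from the list of things; names that differ only in an ending like _2 or _b are one class to them, and where a whole thing is asked for, a point or a joint stands for the part that bears it (a point fixed in the world has none). Each returns a list of dicts, best first, with "p" (0 to 1); they miss things now and then, are a little off and sometimes report something else, mostly with a low value. They report only what shows in the picture. A call takes as long as a camera call. They do not tell look-alikes from the thing itself.
- find_in(name, camera): "bbox" ([centre column, centre row, width, height] in pixels, round what is visible of it).
- masks_of(name, camera): "pixels" (384x512 bool, what is visible of it) and "bbox" ([centre column, centre row, width, height] in pixels, round what is visible of it).
- landmark_of(name, camera): "position" ([column, row] in pixels: a listed point, or the origin of a listed thing).
The state is a dict: "time_s": time; "joints": joint angles; "joint_vel": joint speeds; "effort": joint torques, N m; "position": TCP position; "ee_rot": TCP orientation; "force": force on the tool from outside, world axes, zero at the start; "wrist_torque": the same for the moment, N m; "opening": finger opening in mm.
Only numpy, scipy, OpenCV 4.12 (cv2) and the standard library are available. Lean on these libraries where they do the work, as an engineer would, in place of code of your own. Each camera call takes 0.05 s, during which the arm holds its last target.

TASK

The plinth has finished gluing: lift the pawl off the ratchet wheel by its tab and keep it up until the jaw has backed fully off, before you take the plinth out of the clamp. Pack the plinth in the wooden tray: first lay every pale batten on the bench flat on the tray floor, crosswise and so spaced that they carry the plinth level, then lay the plinth lengthwise on them in the middle of the tray with every batten under it, then bridge the tray with every keeper bar, each fully down in a pair of opposite notches with its ends sticking out evenly. Leave the clay, the modelling tool, the bottle and the jar where they are.

Things in the scene. Friction and masses are not known exactly. Their poses are not given: they have to be found in the camera images.
- clamp: Fixed ratchet clamp with a grey bed. Origin on the bench top under the middle of the seat; z up, y along the bed. Bed 50 mm wide (x), top 12 mm above the bench, y -193 to +97 mm. Fixed wooden fence, 36 mm wide, top 52 mm up, at y +70 to +92; steel jaw opposite, at negative y; behind the jaw the ratchet wheel (radius 32, centre y -150, 48 up). Posts reach x +-25, highest 84 mm up at y -100.
- jaw (a joint): Slide of the clamp jaw, m: 0 = closed on the plinth, 0.022 = fully backed off (towards the clamp's negative y). It is geared to the wheel. A 5 N spring drives it open by itself in about half a second while the pawl is clear of the wheel; with the pawl down the wheel blocks it (let go too early, the pawl may catch a later tooth, one every 8 mm).
- pawl (a joint): Hinge of the pawl, rad: 0 = nose down between two wheel teeth (locked), up to 0.6 as its tab is lifted; the nose clears the teeth at about 0.2. A spring returns it: 2 to 3 N at the tab lifts it. Hinge axis along the clamp's x at y -100 mm, 75 mm above the bench; the tab is 55 mm from it towards negative y, so it swings up in an arc.
- pawl_tab (a point): Centre of the upper part of the pawl's black upright grip tab: 12 mm thick along the clamp's x (pinch it there), 20 mm long along y, 32 mm tall, its top 14 mm above this point. With the pawl down this point is at clamp x 0, y -155, z 107 mm.
- plinth_c (a point): Centre of the glued-up plinth: a dark wooden bar of two boards with a pale glue line, 140 mm long (its y axis), 40 x 40 mm in section. At the start it lies on the clamp bed between fence and jaw (underside 12 mm above the bench), long axis along the clamp's y; its two long sides are free.
- tray: Fixed pale wooden open tray. Origin on the bench under its centre, z up, long axis y. Outside 126 (x) x 186 (y) mm, inside 110 x 170; floor top 8 mm up, end walls 44, long walls 76. Each long wall has two notches in its top edge, centred at y -35 and +35 mm, 34 mm wide, bottoms 66 mm up; opposite notches make a pair for one keeper. A plinth packed on battens has its top 64 mm up.
- batten0_c (a point): Centre of a bearer batten: pale straight wooden stick 100 mm long (its x axis), 16 x 16 mm in section, lying on the bench. Two or three battens are present; an absent one has no reading. Short enough to lie across the tray inside it.
- batten1_c (a point): Centre of a bearer batten: pale straight wooden stick 100 mm long (its x axis), 16 x 16 mm in section, lying on the bench. Two or three battens are present; an absent one has no reading. Short enough to lie across the tray inside it.
- batten2_c (a point): Centre of a bearer batten: pale straight wooden stick 100 mm long (its x axis), 16 x 16 mm in section, lying on the bench. Two or three battens are present; an absent one has no reading. Short enough to lie across the tray inside it.
- keeper0_c (a point): Centre of a keeper bar: mid-brown wooden bar 146 mm long (its x axis), 18 x 18 mm in section, lying on the bench. Longer than the tray is wide, it bridges the tray from notch to notch and sticks out 10 mm on each side. One or two are present; an absent one has no reading.
- keeper1_c (a point): Centre of a keeper bar: mid-brown wooden bar 146 mm long (its x axis), 18 x 18 mm in section, lying on the bench. Longer than the tray is wide, it bridges the tray from notch to notch and sticks out 10 mm on each side. One or two are present; an absent one has no reading.
- clay: Bystander: grey block of clay 55 x 42 x 34 mm, origin under its centre.
- stick: Bystander: flat dark wooden modelling tool 140 mm long with a spread end 18 mm wide, 10 mm thick (along its x), origin under its middle.
- glue: Bystander: white bottle, 44 mm diameter, 110 mm tall, origin under its centre.
- jar: Bystander: glass jar with metal lid, 60 mm diameter, 70 mm tall, origin under its centre.
Things that resemble listed ones, but are neither listed nor needed, are in the scene too. What is shaped like the part that bears keeper1_c but purple is not meant.

How it is judged:
By the outcome, as a careful person would: the job done as asked, in the order asked, and still so for the second after the job is handed in, with the robot touching nothing.
Of batten0, batten1, batten2 only 2 to 3 are there at a start; the rules pass over those that are not, and their reading is None.
Of keeper0, keeper1 only 1 to 2 are there at a start; the rules pass over those that are not, and their reading is None.
At some moment in a run one of keeper0, keeper1 may be knocked a few centimetres aside while the robot is not near it.
Once in a run the grip may slacken for a moment while it holds something.
It also fails if it takes over 208 s, if anything falls off the work surface, if the arm or the gripper's body presses on something with over 40 N, if the wrist force passes 120 N, or if a joint passes its speed limit or range.

## Working session

There is one attempt and no reset: what is moved stays moved. The work goes in short steps, Python scripts to look and compute and a tool call to move; the robot and the scene stay as the last step left them, time stands still between calls to the robot, and variables do not carry over. Pictures are saved under pics/ and viewed, and the job is handed in when it is done.

Besides the shell and the picture viewer there is one more tool, called after "Request:" as name(argument=value, ...) on one line, values as JSON. servo_tool: Moves the arm, as the interface text tells. Its arguments: {"type":"object","properties":{"series":{"type":"array"},"squeeze":{"type":"number"}},"required":["series"]}

```bash
ls; mkdir -p pics
python3 - <<'E'
from station import *
import cv2,json
s=observe();print(s)
for n in ["scene","side","wrist"]:
    im=capture(n);cv2.imwrite(f"pics/a_{n}.png",im);print(n,camera_model(n))
E
```

```text
pics
{'time_s': 0.0, 'joints': array([-1.18457479e+00,  3.00458254e-01,  1.52157122e+00, -1.31591242e-05,
        1.32068830e+00, -6.66309205e-02]), 'joint_vel': array([-0.00018009,  0.00231493, -0.00051408,  0.00037545,  0.00093548,
        0.00025069]), 'effort': array([ 5.79701482e-04, -5.31805301e+01, -3.52736807e+01,  7.08931102e-02,
        2.43788684e-02, -1.12987107e-04]), 'position': array([ 240.53337062, -494.35388225,  223.89753459]), 'ee_rot': array([-5.54375026e-04,  9.74474394e-01,  2.24497969e-01, -9.58044943e-05]), 'force': array([0.09677296, 0.18939689, 0.44282869]), 'wrist_torque': array([-0.02101399, -0.03907558, -0.00310269]), 'opening': 93.97186797835676}
scene {'vfov': 55.16397003233496, 'cx': 242.0961736886533, 'cy': 188.04087910961908, 'dist_coeffs': array([-0.12096318,  0.        ,  0.        ,  0.        ,  0.        ]), 'rvec': array([ 0.98774503,  2.41095253, -1.07104202]), 'tvec': array([ 347.08919393, -178.45622029, 1607.56764453])}
side {'vfov': 56.96310077365402, 'cx': 251.89879489614768, 'cy': 189.80347271552515, 'dist_coeffs': array([0.01093694, 0.        , 0.        , 0.        , 0.        ]), 'rvec': array([ 2.24330414, -0.19808584,  0.11586263]), 'tvec': array([-523.64363694,  152.91410493,  996.58218801])}
wrist {'vfov': 62.06935207826288, 'cx': 258.4480134522234, 'cy': 193.30584185848468, 'dist_coeffs': array([0.01338043, 0.        , 0.        , 0.        , 0.        ]), 'rvec': array([-2.47315686,  1.54825114,  0.20108234]), 'tvec': array([-550.1247973 ,  -26.98108726,  390.10436122])}
```

View pics/a_scene.png

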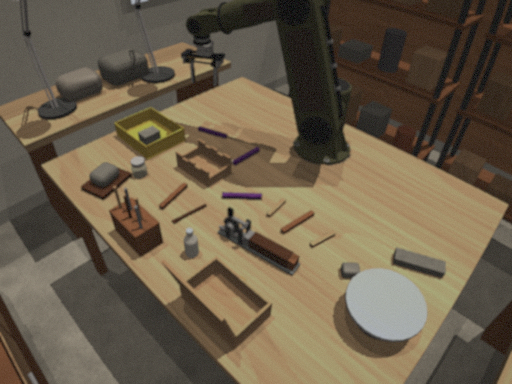

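View pics/a_side.png

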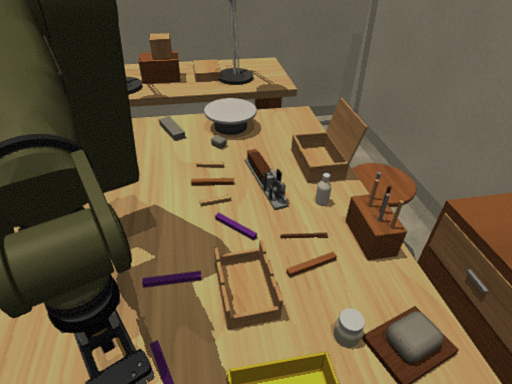

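View pics/a_wrist.png

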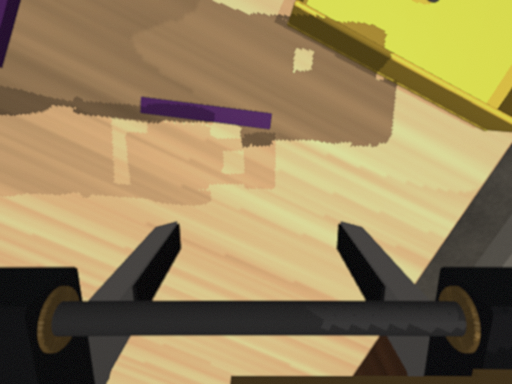

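```bash
cat > h.py <<'E'
from station import *
import numpy as np, cv2
from scipy.spatial.transform import Rotation as R
def KD(m):
    f=192/np.tan(np.radians(m['vfov']/2));return np.array([[f,0,m['cx']],[0,f,m['cy']],[0,0,1.]]),np.array(m['dist_coeffs'])
def ray(m,p):
    K,D=KD(m);u=cv2.undistortPoints(np.array([[p]],float),K,D)[0,0]
    Rm=cv2.Rodrigues(np.array(m['rvec']))[0];t=np.array(m['tvec'])
    d=Rm.T@np.array([u[0],u[1],1]);return -Rm.T@t,d/np.linalg.norm(d)
def onz(m,p,z):
    c,d=ray(m,p);return c+d*(z-c[2])/d[2]
def proj(m,P):
    K,D=KD(m);return cv2.projectPoints(np.array(P,float).reshape(-1,1,3),np.array(m['rvec']),np.array(m['tvec']),K,D)[0][:,0]
def tri(rays):
    A=np.zeros((3,3));b=np.zeros(3)
    for c,d in rays:
        M=np.eye(3)-np.outer(d,d);A+=M;b+=M@c
    return np.linalg.solve(A,b)
def q2R(q): return R.from_quat([q[1],q[2],q[3],q[0]]).as_matrix()
def delta(pos,yaw=None,s=None):
    """tool-frame shift cm to world pos (tool down), and turn about tool z in deg to get tool y axis at world yaw (rad, mod pi)"""
    s=s or observe();Rm=q2R(s['ee_rot'])
    d=Rm.T@(np.array(pos)-s['position'])/10
    out=[np.round(d,2)]
    cur=np.arctan2(Rm[1,1],Rm[0,1]);out.append(('cur yaw_y deg',round(float(np.degrees(cur)),1)))
    if yaw is not None:
        e=(yaw-cur+np.pi/2)%np.pi-np.pi/2
        out.append(('turn toolz deg',round(float(-np.degrees(e)),1)))
    return out
E
cat > look.py <<'E'
from h import *
names=["clamp","tray","pawl_tab","plinth_c","batten0_c","batten1_c","keeper0_c","keeper1_c","clay","stick","glue","jar"]
for c in ["scene","side"]:
    capture(c)
    for n in names: 
        r=landmark_of(n,c); print(c,n,[(np.round(x['position'],1).tolist(),round(x['p'],2)) for x in r][:6])
print(observe()['time_s'])
E
python3 look.py
```

```text
scene clamp [([265.7, 255.1], 0.73), ([203.0, 170.4], 0.42)]
scene tray [([202.8, 170.7], 0.98)]
scene pawl_tab [([231.2, 210.9], 0.63)]
scene plinth_c [([269.1, 251.0], 0.92)]
scene batten0_c [([276.4, 206.1], 0.55)]
scene batten1_c [([271.1, 249.2], 0.48)]
scene keeper0_c [([297.1, 221.9], 0.68)]
scene keeper1_c [([241.7, 197.2], 0.68), ([173.4, 195.8], 0.67), ([190.3, 212.5], 0.63), ([244.7, 154.7], 0.55), ([211.6, 132.1], 0.5)]
scene clay []
scene stick [([188.4, 214.4], 0.53)]
scene glue [([188.2, 251.1], 0.74)]
scene jar [([201.9, 169.4], 0.62), ([141.5, 169.4], 0.55)]
side clamp [([259.6, 175.6], 0.81), ([246.0, 289.4], 0.44)]
side tray [([244.2, 292.8], 0.9)]
side pawl_tab [([210.8, 181.9], 0.26)]
side plinth_c [([263.9, 165.0], 0.74)]
side batten0_c [([217.5, 198.3], 0.49)]
side batten1_c []
side keeper0_c [([212.2, 182.2], 0.61)]
side keeper1_c [([172.1, 278.1], 0.95), ([310.5, 267.8], 0.78), ([168.7, 375.8], 0.74), ([234.7, 224.7], 0.73)]
side clay [([222.5, 143.9], 0.47), ([312.1, 268.4], 0.19)]
side stick [([302.1, 239.1], 0.49)]
side glue [([321.0, 200.1], 0.79)]
side jar [([342.2, 332.8], 0.78)]
1.45
```

Run:
```python
from h import *
a=cv2.imread('pics/a_scene.png');b=cv2.imread('pics/a_side.png')
cv2.imwrite('pics/c1.png',cv2.resize(a[110:310,90:350],None,fx=3,fy=3,interpolation=3))
cv2.imwrite('pics/c2.png',cv2.resize(b[130:330,140:400],None,fx=3,fy=3,interpolation=3))
ms=camera_model('scene');md=camera_model('side')
def T(n,p,q,z): print(n,tri([ray(ms,p),ray(md,q)]).round(),onz(ms,p,z).round(),onz(md,q,z).round())
T('tray',(202.8,170.7),(244.2,292.8),0)
T('plinth',(269.1,251),(263.9,165),32)
T('clamp',(265.7,255.1),(259.6,175.6),0)
T('k_a',(297.1,221.9),(212.2,182.2),9)
T('k_b',(173.4,195.8),(310.5,267.8),9)
T('b_a',(276.4,208),(217.5,200),8)
T('b_b',(322,240),(210,165),8)
T('stick',(188.4,214.4),(302,239),0)
T('glue',(188.2,251),(321,200),0)
T('jar',(141.5,169.4),(342,332.8),0)
```

```text
tray [ 471. -241.   -6.] [ 478. -236.    0.] [ 468. -244.    0.]
plinth [617. 241.  37.] [611. 239.  32.] [621. 246.  32.]
clamp [606. 228.  -1.] [611. 227.   0.] [603. 229.   0.]
k_a [432. 210.   7.] [433. 211.   9.] [432. 206.   9.]
k_b [ 654. -198.    1.] [ 658. -190.    9.] [ 652. -204.    9.]
b_a [437. 115.   8.] [432. 116.   8.] [440. 111.   8.]
b_b [434. 318.   4.] [437. 320.   8.] [434. 311.   8.]
stick [668. -89.  -7.] [673. -84.   0.] [663. -93.   0.]
glue [776.  51.   9.] [777.  43.   0.] [775.  64.   0.]
jar [ 662. -395.   18.] [ 652. -416.    0.] [ 668. -386.    0.]
```

View pics/c1.png

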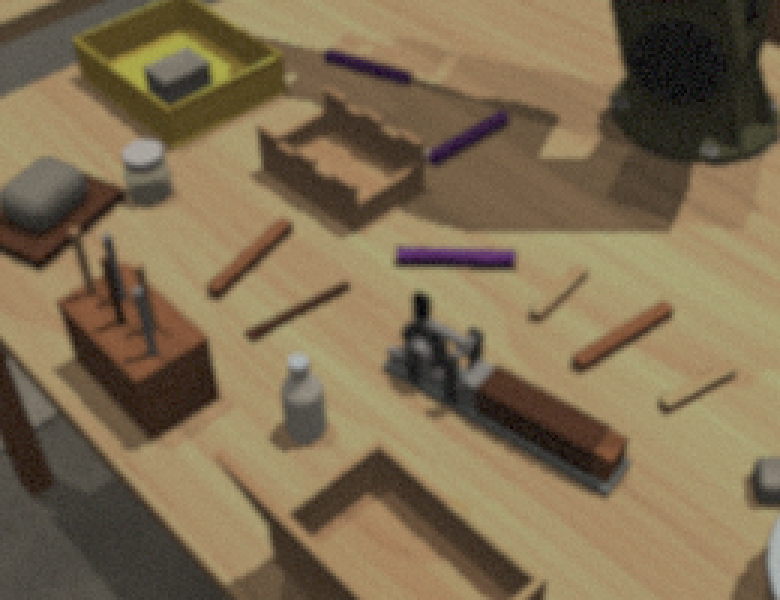

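View pics/c2.png

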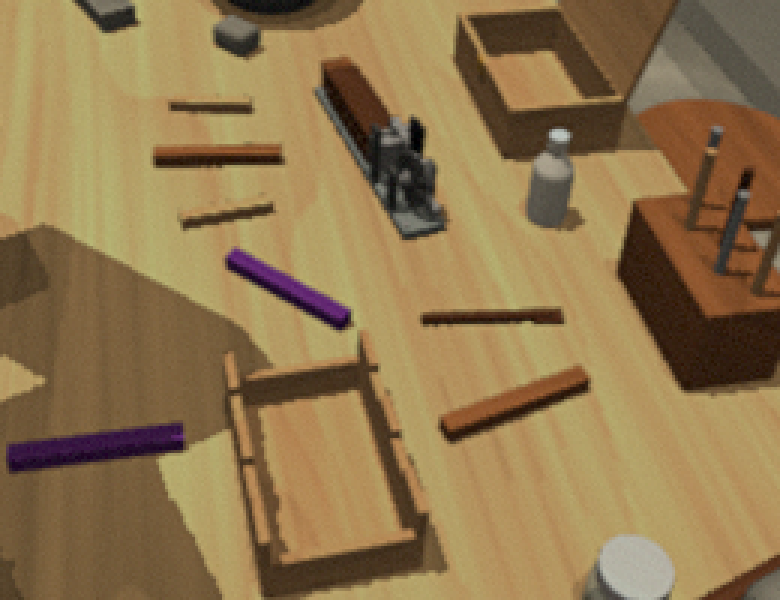

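Run:
```python
from h import *
s=observe();m=camera_model('wrist');Rm=q2R(s['ee_rot'])
c,d=ray(m,(m['cx'],m['cy']));print('cam in tool',Rm.T@(c-s['position']),'axis',Rm.T@d,'right',Rm.T@cv2.Rodrigues(m['rvec'])[0][0])
print(delta([440,-220,330]), delta([600,200,300]))
```

```text
cam in tool [  72.48878908    0.61117903 -159.59147831] axis [-2.53964945e-01 -3.51567296e-04  9.67213360e-01] right [-8.08996327e-04  9.99999661e-01  1.51063328e-04]
[array([ 29.94, -15.97, -10.56]), ('cur yaw_y deg', -64.1)] [array([ 62.7 , -46.73,  -7.55]), ('cur yaw_y deg', -64.1)]
```

Request:
servo_tool(series=[[5,-2.7,-1.8,0,0,0,1],[5,-2.7,-1.8,0,0,0,1],[5,-2.7,-1.8,0,0,0,1],[5,-2.7,-1.8,0,0,0,1],[5,-2.7,-1.8,0,0,0,1],[5,-2.7,-1.8,0,0,0,1],[0,0,0,0,0,0,1]])

```text
time_s: 2.33
position: [441.2, -215.2, 333.7]
ee_rot: [0.001, 0.974, 0.227, 0.001]
force: [0.2, 0.0, -0.6]
opening: 94.0
```

```bash
cat > w.py <<'E'
import sys
from h import *
m=camera_model('wrist');s=observe();im=capture('wrist');cv2.imwrite(f'pics/{sys.argv[1]}.png',im)
np.save(f'pics/{sys.argv[1]}.npy',np.array([m,s],dtype=object),allow_pickle=True)
print(s['time_s'],s['position'].round(1),s['force'].round(1),s['opening'])
for n in sys.argv[2:]:
    print(n,[(np.round(x['position'],1).tolist(),round(x['p'],2)) for x in landmark_of(n,'wrist')][:6])
E
python3 w.py w1 tray keeper0_c jar
```

```text
2.325 [ 441.2 -215.2  333.7] [ 0.2  0.  -0.6] 93.97978477378504
tray [([280.0, 148.0], 0.86)]
keeper0_c []
jar [([437.4, 69.0], 0.93)]
```

View pics/w1.png

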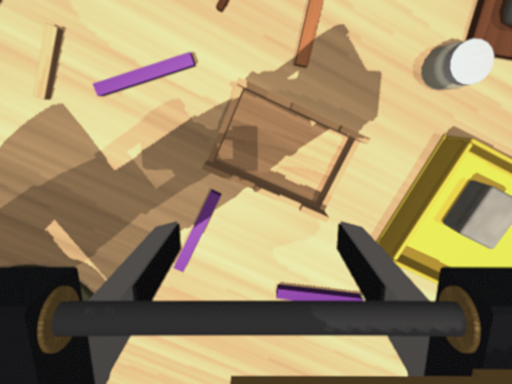

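Run:
```python
from h import *
a=cv2.imread('pics/w1.png')
cv2.imwrite('pics/c3.png',cv2.resize(a[60:230,190:390],None,fx=4,fy=3.5,interpolation=3)[:600])
```

```text
(no output)
```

View pics/c3.png

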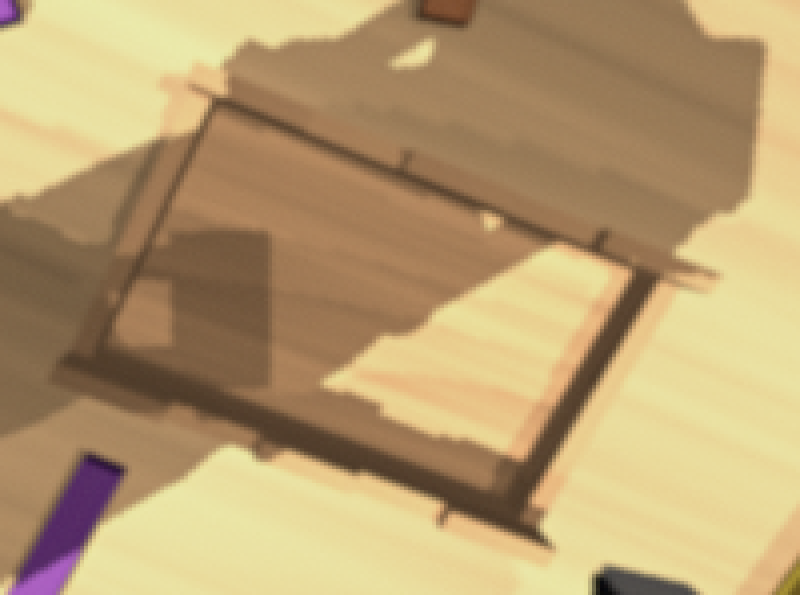

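```bash
cat > fittray.py <<'E'
from h import *
from scipy.optimize import least_squares
def fitpose(m,local,pix,x0):
    local=np.array(local,float);pix=np.array(pix,float)
    def W(p):
        c,s=np.cos(p[2]),np.sin(p[2]);return np.c_[p[0]+c*local[:,0]-s*local[:,1],p[1]+s*local[:,0]+c*local[:,1],local[:,2]]
    r=least_squares(lambda p:(proj(m,W(p))-pix).ravel(),x0,x_scale=[10,10,.1],loss='soft_l1')
    return r.x,(proj(m,W(r.x))-pix)
E
python3 - <<'E'
from fittray import *
m,s=np.load('pics/w1.npy',allow_pickle=True)
P=[(230.8,83.7),(369,141.4),(206,162.9),(327,215.7)]
for p in P: print(onz(m,p,76).round(1))
print(onz(m,(280,148),0))
c=np.array([onz(m,p,76) for p in P]).mean(0);print(c)
d=onz(m,P[1],76)-onz(m,P[0],76);yaw=np.arctan2(d[1],d[0])
# local y along d
for th in (yaw-np.pi/2,):
  L=[(x,y,76) for x,y in ((63,-93),(63,93),(-63,-93),(-63,93))]
  print(fitpose(m,L,P,[c[0],c[1],th]))
E
```

```text
[ 519.6 -139.6   76. ]
[ 534.1 -330.1   76. ]
[ 415.4 -151.8   76. ]
[ 421.7 -330.9   76. ]
[ 470.33899599 -239.02667468    0.        ]
[ 472.70714857 -238.10961386   76.        ]
(array([ 454.14748768, -249.03734589,   -2.17330575]), array([[ 1.69206433e+01,  1.55857195e+02],
       [-6.35957365e-02,  3.44513373e+01],
       [-5.84617169e+00, -9.67384752e-01],
       [ 1.07686285e-01, -1.26517887e+02]]))
```

Run:
```python
from fittray import *
m,s=np.load('pics/w1.npy',allow_pickle=True)
P=[(230.8,83.7),(369,141.4),(206,162.9),(327,215.7)]
L=[(63,93,76),(63,-93,76),(-63,93,76),(-63,-93,76)]
x,r=fitpose(m,L,P,[472,-238,0]);print(x,r.round(1))
im=cv2.imread('pics/w1.png')
def dr(x,pts,col,closed=True):
    c,sn=np.cos(x[2]),np.sin(x[2]);W=[(x[0]+c*a-sn*b,x[1]+sn*a+c*b,z) for a,b,z in pts]
    return proj(m,W)
S=4
big=cv2.resize(im[60:230,190:390],None,fx=S,fy=S,interpolation=3)
for pts,col in (([(63,93,76),(63,-93,76),(55,-93,76),(55,93,76)],(0,0,255)),([(-63,93,76),(-63,-93,76),(-55,-93,76),(-55,93,76)],(0,0,255)),([(55,85,8),(55,-85,8),(-55,-85,8),(-55,85,8)],(0,255,0)),([(63,93,44),(-63,93,44),(-55,85,44),(55,85,44)],(255,0,0)),([(63,-93,44),(-63,-93,44),(-55,-85,44),(55,-85,44)],(255,0,0)),([(63,93,0),(63,-93,0),(-63,-93,0),(-63,93,0)],(255,255,0))):
    q=dr(x,pts,col);q=((q-[190,60])*S).astype(np.int32);cv2.polylines(big,[q],True,col,1)
cv2.imwrite('pics/c4.png',big[:600])
```

```text
[ 4.66829668e+02 -2.40104821e+02  7.26941181e-02] [[ 3.5 -1.4]
 [-0.3 -2.2]
 [-5.5 12.2]
 [ 0.2  8.7]]
```

View pics/c4.png

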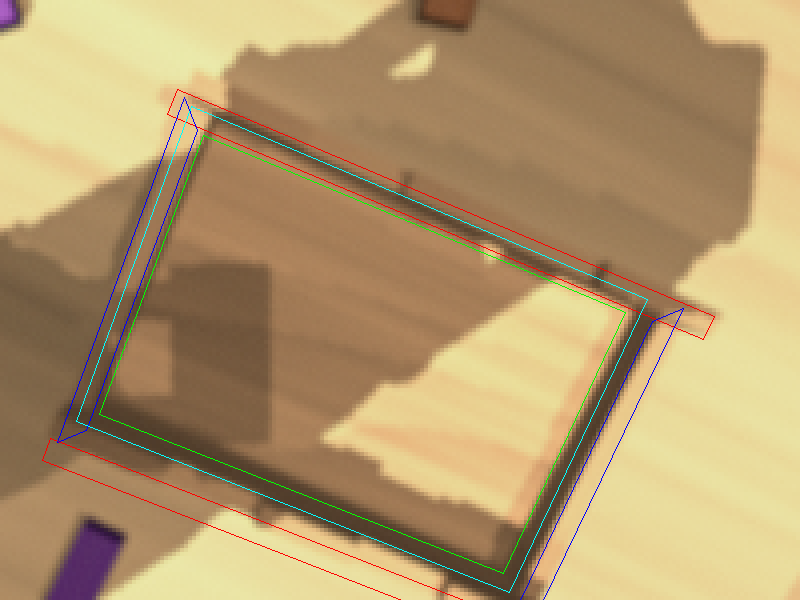

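```bash
cat > ov.py <<'E'
from fittray import *
def trayov(m,im,x,roi,S,out):
    x0,y0,x1,y1=roi
    big=cv2.resize(im[y0:y1,x0:x1],None,fx=S,fy=S,interpolation=3)
    for pts,col in (([(63,93,76),(63,-93,76),(55,-93,76),(55,93,76)],(0,0,255)),([(-63,93,76),(-63,-93,76),(-55,-93,76),(-55,93,76)],(0,0,255)),([(55,85,8),(55,-85,8),(-55,-85,8),(-55,85,8)],(0,255,0)),([(63,93,44),(-63,93,44),(-55,85,44),(55,85,44)],(255,0,0)),([(63,-93,44),(-63,-93,44),(-55,-85,44),(55,-85,44)],(255,0,0))):
        c,sn=np.cos(x[2]),np.sin(x[2]);W=[(x[0]+c*a-sn*b,x[1]+sn*a+c*b,z) for a,b,z in pts]
        q=((proj(m,W)-[x0,y0])*S).astype(np.int32);cv2.polylines(big,[q],True,col,1)
    cv2.imwrite(out,big[:600,:800])
E
python3 - <<'E'
from ov import *
m,s=np.load('pics/w1.npy',allow_pickle=True)
P=[(230.8,83.7),(369,141.4),(206,162.9),(327,215.7)]
L=[(63,93,76),(63,-93,76),(-55,93,76),(-55,-93,76)]
x,r=fitpose(m,L,P,[472,-238,0]);print(x,r.round(1))
trayov(m,cv2.imread('pics/w1.png'),x,(190,70,390,220),4,'pics/c5.png')
E
```

```text
[ 4.67347705e+02 -2.38863695e+02  4.99890043e-02] [[ 4.5 -3.4]
 [-0.7 -1.1]
 [-4.5  4.1]
 [ 0.6  3.9]]
```

View pics/c5.png

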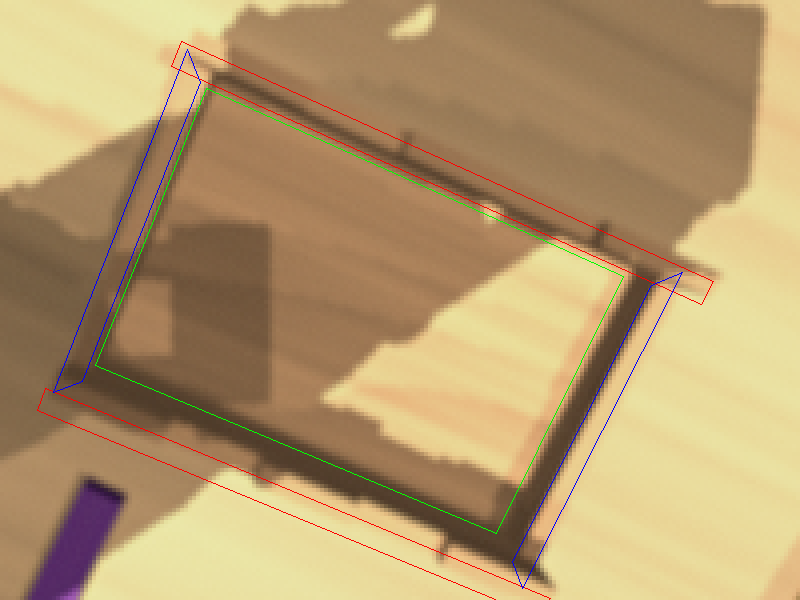

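Run:
```python
from h import *
ms=camera_model('scene');md=camera_model('side')
t=onz(ms,(230.5,211),107);print(t, onz(md,(140+415/3,130+130/3),121))
c=np.array([606,228]);v=t[:2]-c;print(np.linalg.norm(v),np.degrees(np.arctan2(*v[::-1])))
print(delta([600,200,300],0.0),delta([630,100,300]))
```

```text
[627.13893918  83.76737356 107.        ] [625.29716193  71.43117164 121.        ]
145.77347248477176 -81.6620114609547
[array([ 32.75, -30.61,   3.2 ]), ('cur yaw_y deg', -64.1), ('turn toolz deg', -64.1)] [array([ 31.09, -20.3 ,   3.19]), ('cur yaw_y deg', -64.1)]
```

Request:
servo_tool(series=[[5,-3.3,0.5,0,0,-10,1],[5.5,-2.4,0.5,0,0,-10,1],[5.7,-1.4,0.5,0,0,-10,1],[5.9,-0.4,0.5,0,0,-10,1],[5.8,0.6,0.5,0,0,-10,1],[4,1,0.5,0,0,-10,1],[2,1,0,0,0,-10,1],[0,0,0,0,0,-2,1]])

```text
time_s: 3.52
position: [620.0, 93.2, 301.3]
ee_rot: [-0.001, 0.656, 0.755, -0.001]
force: [1.4, -0.7, -0.2]
opening: 93.9
```

```bash
python3 w.py w2 clamp pawl_tab plinth_c keeper0_c batten0_c; python3 -c "
import station;print([x for x in dir(station) if x[0]!='_'])"
```

```text
3.525 [620.   93.2 301.3] [ 1.4 -0.7 -0.2] 93.85782267475679
clamp []
pawl_tab [([266.5, 185.2], 0.56), ([127.8, 132.0], 0.56)]
plinth_c [([264.8, 49.6], 0.59)]
keeper0_c [([127.8, 52.5], 0.83)]
batten0_c []
['IKError', 'camera_model', 'capture', 'find_in', 'finish_job', 'landmark_of', 'masks_of', 'observe', 'tips_ahead']
```

View pics/w2.png

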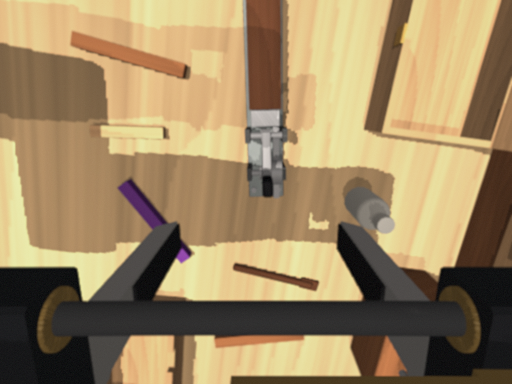

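Run:
```python
from h import *
import station
print(tips_ahead)
a=cv2.imread('pics/w2.png')
cv2.imwrite('pics/c6.png',cv2.resize(a[0:200,220:320],None,fx=6,fy=3,interpolation=3))
m,s=np.load('pics/w2.npy',allow_pickle=True)
print(onz(m,(266.5,185.2),107),onz(m,(264.8,49.6),32))
```

```text
19.0
[629.22278638  83.81203073 107.        ] [606.31677326 237.12896766  32.        ]
```

View pics/c6.png

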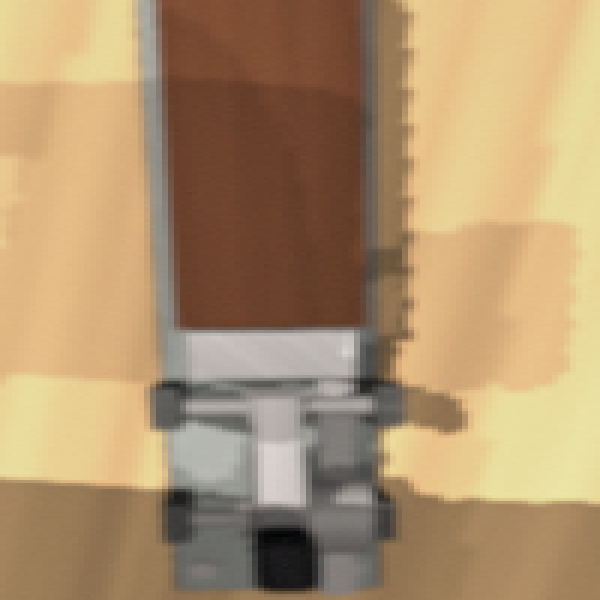

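Run:
```python
from h import *
m,s=np.load('pics/w2.npy',allow_pickle=True)
a=onz(m,(246.7,0),52);b=onz(m,(249.7,108),52);c=onz(m,(280.3,0),52);d=onz(m,(280.2,108),52)
print(a,b,c,d);
for u,v in((b,a),(d,c)): w=u*0+v-u;print(np.degrees(np.arctan2(w[1],w[0])))
t=onz(m,(268,187.5),121);print('tab',t)
print((b+d)/2)
th=np.radians(98);print('tab from clamp', (b+d)/2+85*np.array([np.cos(th),np.sin(th),0])*-1)
print(delta([*t[:2],180],np.radians(8)))
```

```text
[578.60017963 282.29621405  52.        ] [597.51391409 165.33952468  52.        ] [616.49098651 287.55057018  52.        ] [634.87329659 170.55090057  52.        ]
99.18610057615984
98.92898800838613
tab [630.44572687  84.68822113 121.        ]
[616.19360534 167.94521262  52.        ]
tab from clamp [628.02331892  83.77242678  52.        ]
[array([-0.92,  0.97, 12.28]), ('cur yaw_y deg', 7.8), ('turn toolz deg', -0.2)]
```

Request:
servo_tool(series=[[-0.9,1.0,5,0,0,-1.2,1],[0,0,5,0,0,0,1],[0,0,4,0,0,0,0.5],[0,0,0,0,0,0,0.5]])

```text
time_s: 4.32
position: [629.6, 85.4, 160.1]
ee_rot: [-0.002, 0.649, 0.761, -0.002]
force: [-0.3, -0.6, 0.4]
opening: 77.8
```

```bash
python3 w.py w3
python3 - <<'E'
from h import *
print(delta([630,84.3,109],np.radians(9.06)))
E
```

```text
4.325 [629.6  85.4 160.1] [-0.3 -0.6  0.4] 77.77609431645523
[array([-0.12, -0.09,  5.38]), ('cur yaw_y deg', 9.1), ('turn toolz deg', 0.0)]
```

View pics/w3.png

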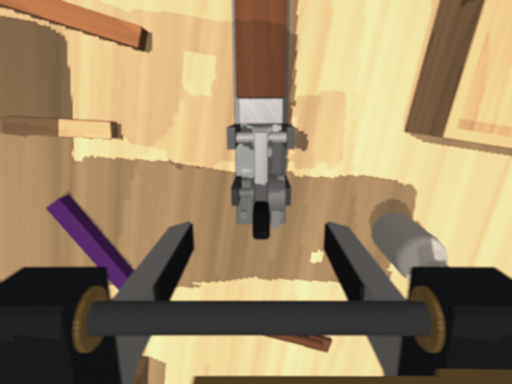

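Request:
servo_tool(series=[[-0.1,-0.1,3,0,0,0,0.5],[0,0,2,0,0,0,0.4],[0,0,0.1,0,0,0,0.4],[0,0,0,0,0,0,0.4]])

```text
time_s: 4.88
position: [630.6, 84.9, 112.8]
ee_rot: [0.001, 0.649, 0.761, 0.001]
force: [0.6, -0.1, 0.4]
opening: 38.2
```

```bash
python3 w.py w4
```

```text
4.875 [630.6  84.9 112.8] [ 0.6 -0.1  0.4] 38.23662531001721
```

View pics/w4.png

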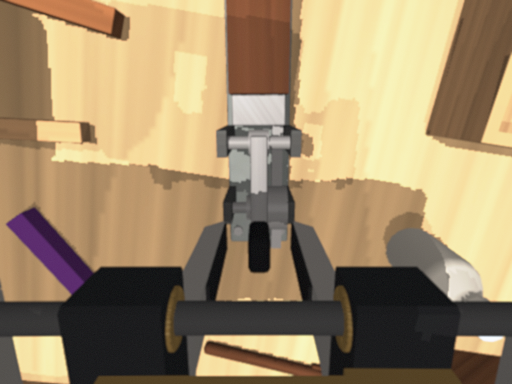

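Request:
servo_tool(series=[[0,0,0.1,0,0,0,0],[0,0,0,0,0,0,0],[0,0,0,0,0,0,0],[0,0,0,0,0,0,0],[0,0,0,0,0,0,0]], squeeze=30)

```text
time_s: 5.55
position: [630.5, 84.9, 110.7]
ee_rot: [0.0, 0.649, 0.761, 0.001]
force: [6.2, 1.9, -0.8]
opening: 11.9
```

Gripped the tab (11.9 mm). Lift along the arc.

Request:
servo_tool(series=[[0.32,0,-0.55,0,-5.7,0,0],[0.32,0,-0.55,0,-5.7,0,0],[0.32,0,-0.55,0,-5.7,0,0],[0.32,0,-0.55,0,-5.7,0,0],[0,0,0,0,0,0,0],[0,0,0,0,0,0,0]])

```text
time_s: 6.3
position: [627.6, 102.1, 128.7]
ee_rot: [0.15, 0.635, 0.747, -0.127]
force: [7.7, 9.8, -12.7]
opening: 11.9
```

```bash
python3 w.py w5
```

```text
6.3 [627.6 102.1 128.7] [  7.7   9.8 -12.7] 11.854167088100876
```

View pics/w5.png

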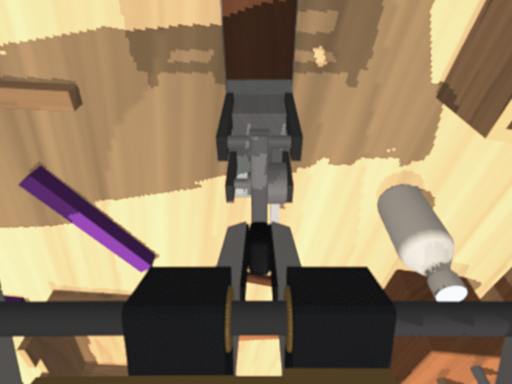

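Request:
servo_tool(series=[[0,0,0,0,0,0,0],[0,0,0,0,0,0,0],[0,0,0,0,0,0,0],[0,0,0,0,0,0,0],[0,0,0,0,0,0,0],[0,0,0,0,0,0,0]])

```text
time_s: 7.1
position: [627.6, 102.0, 128.7]
ee_rot: [0.15, 0.635, 0.747, -0.127]
force: [9.8, 8.5, -12.0]
opening: 12.0
```

```bash
python3 w.py w6
python3 - <<'E'
from h import *
a=cv2.imread('pics/w6.png');b=cv2.imread('pics/w5.png')
s=capture('scene')
cv2.imwrite('pics/c7.png',np.hstack([cv2.resize(x[0:300,180:340],(400,600),interpolation=3) for x in (b,a)]))
cv2.imwrite('pics/c8.png',cv2.resize(s[190:290,200:320],None,fx=5,fy=5,interpolation=3))
E
```

```text
7.1 [627.6 102.  128.7] [  9.8   8.5 -12. ] 11.991085346276988
```

View pics/c7.png

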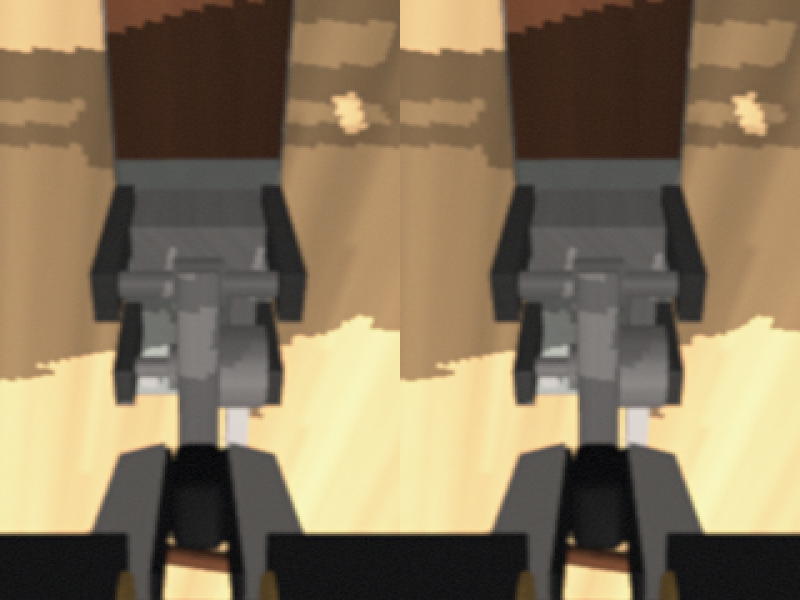

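View pics/c8.png

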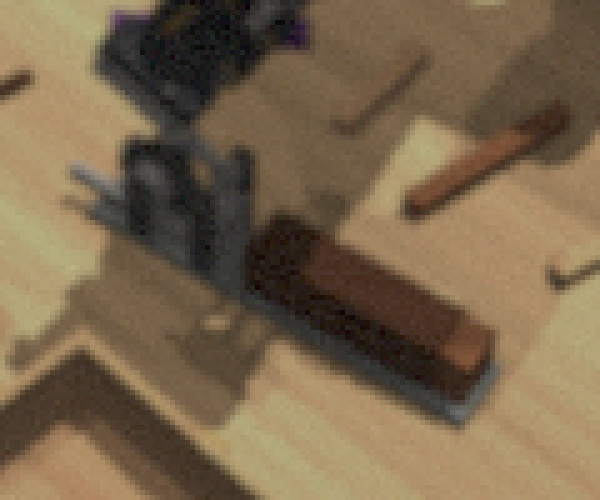

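Run:
```python
from h import *
th=np.radians(99.06);u=np.array([np.cos(th),np.sin(th)]);o=np.array([605.2,237.1])
m,s=np.load('pics/w2.npy',allow_pickle=True)
for r in (109,126): print('w2',r,[round(float((onz(m,(266,r),z)[:2]-o)@u),1) for z in (12,40,52)])
m,s=np.load('pics/w6.npy',allow_pickle=True)
for r in (157,163,185,228,272): print(r,[round(float((onz(m,(260,r/2),z)[:2]-o)@u),1) for z in (12,40,52)])
```

```text
w2 109 [-71.2, -71.2, -71.2]
w2 126 [-93.8, -92.4, -91.8]
157 [-82.9, -74.1, -70.3]
163 [-85.1, -76.0, -72.1]
185 [-93.2, -83.2, -78.8]
228 [-110.2, -98.1, -92.9]
272 [-129.2, -114.8, -108.7]
```

Request:
servo_tool(series=[[0,0,0,0,0,0,0.4],[0,0,0,0,0,0,0.5],[0,0,0,0,0,0,0.6],[0,0,-4,0,5.7,0,0.8],[0,0,-5,0,5.7,0,1],[0,0,-5,0,5.7,0,1],[0,0,-3,0,5.7,0,1],[0,0,0,0,0,0,1]])

```text
time_s: 8.2
position: [621.3, 142.1, 296.4]
ee_rot: [0.001, 0.649, 0.761, 0.002]
force: [0.2, 0.5, -0.2]
opening: 88.2
```

```bash
python3 w.py w7 batten0_c keeper0_c
python3 - <<'E'
from h import *
print(delta([437,114,250],np.radians(100)))
E
```

```text
8.2 [621.3 142.1 296.4] [ 0.2  0.5 -0.2] 88.18456588767032
batten0_c [([120.3, 163.6], 0.97)]
keeper0_c [([124.4, 88.3], 0.71)]
[array([  0.05, -18.55,   4.26]), ('cur yaw_y deg', 9.1), ('turn toolz deg', 89.1)]
```

View pics/w7.png

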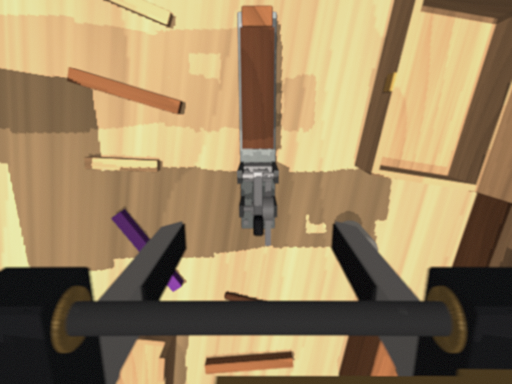

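Run:
```python
from h import *
a=cv2.imread('pics/w7.png')
cv2.imwrite('pics/c9.png',cv2.resize(a[100:250,210:310],None,fx=4,fy=4,interpolation=3))
th=np.radians(99.06);u=np.array([np.cos(th),np.sin(th)]);o=np.array([605.2,237.1])
m,s=np.load('pics/w7.npy',allow_pickle=True)
for r in (148,150,162,165): print(r,[round(float((onz(m,(258,r),z)[:2]-o)@u),1) for z in (12,40,52)])
```

```text
148 [-75.0, -71.7, -70.4]
150 [-77.7, -74.3, -72.9]
162 [-94.5, -90.1, -88.1]
165 [-98.8, -94.0, -92.0]
```

View pics/c9.png

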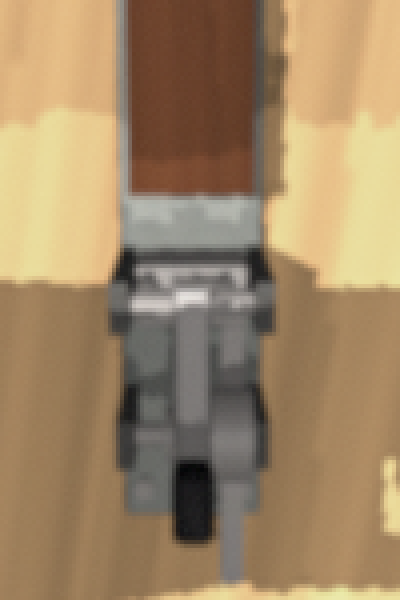

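Run:
```python
from h import *
m,s=np.load('pics/w7.npy',allow_pickle=True)
print('ba',onz(m,(91,163),16),onz(m,(158.5,163.5),16),onz(m,(120.3,163.6),8))
print('ka',onz(m,(69,73),18),onz(m,(183,107),18))
print('bb',onz(m,(140,10),16))
print(delta([437,114,150],np.radians(100)))
```

```text
ba [392.53481956 106.89853626  16.        ] [484.37504608 120.79599839  16.        ] [429.11734579 110.54591002   8.        ]
ka [363.24442456 220.26013641  18.        ] [511.01327001 201.62005251  18.        ]
bb [447.50623715 307.8507438   16.        ]
[array([  0.07, -18.52,  14.26]), ('cur yaw_y deg', 9.1), ('turn toolz deg', 89.1)]
```

```bash
cat > plan.py <<'E'
import sys
from h import *
def plan(x,y,z,yawdeg=None,g=1,via=None):
    s=observe();Rm=q2R(s['ee_rot']);p=s['position'].copy()
    cur=np.degrees(np.arctan2(Rm[1,1],Rm[0,1]))
    turn=0 if yawdeg is None else -((yawdeg-cur+90)%180-90)
    if yawdeg is not None and len(sys.argv)>6: turn=-(((yawdeg-cur)+180)%360-180)
    d=np.array([x,y,z])-p
    n=max(int(np.ceil(np.linalg.norm(d)/58)),int(np.ceil(abs(turn)/10)),1)
    tool=R.from_matrix(Rm);tgt=p;rows=[]
    cp=p.copy();cr=tool
    for i in range(n):
        want=p+d*(i+1)/n
        v=np.round(cr.as_matrix().T@(want-cp)/10,1);t=round(turn/n,1)
        rows.append([*v.tolist(),0,0,t,g]);cp=cp+cr.as_matrix()@(v*10);cr=cr*R.from_rotvec([0,0,np.radians(t)])
    print('n',n,rows,'end',cp.round(1))
if __name__=='__main__':
    a=[float(v) if v!='n' else None for v in sys.argv[1:6]]
    plan(*a)
E
python3 plan.py 438 113.5 150 -81.5 1
```

```text
n 9 [[0.0, -2.0, 1.6, 0, 0, np.float64(-9.9), 1.0], [0.4, -2.1, 1.6, 0, 0, np.float64(-9.9), 1.0], [0.6, -1.9, 1.6, 0, 0, np.float64(-9.9), 1.0], [1.1, -1.8, 1.5, 0, 0, np.float64(-9.9), 1.0], [1.3, -1.6, 1.6, 0, 0, np.float64(-9.9), 1.0], [1.5, -1.3, 1.6, 0, 0, np.float64(-9.9), 1.0], [1.8, -1.0, 1.6, 0, 0, np.float64(-9.9), 1.0], [1.9, -0.8, 1.6, 0, 0, np.float64(-9.9), 1.0], [2.0, -0.3, 1.6, 0, 0, np.float64(-9.9), 1.0]] end [438.  113.9 149.6]
```

```bash
sed -i 's/t=round(turn\/n,1)/t=float(round(turn\/n,1))/' plan.py; python3 plan.py 438 113.5 150 -81.5 1 exact
```

```text
n 10 [[0.0, -1.8, 1.4, 0, 0, 9.1, 1.0], [-0.3, -1.9, 1.5, 0, 0, 9.1, 1.0], [-0.6, -1.7, 1.4, 0, 0, 9.1, 1.0], [-0.8, -1.7, 1.4, 0, 0, 9.1, 1.0], [-1.1, -1.4, 1.4, 0, 0, 9.1, 1.0], [-1.3, -1.3, 1.5, 0, 0, 9.1, 1.0], [-1.5, -1.1, 1.4, 0, 0, 9.1, 1.0], [-1.7, -0.8, 1.4, 0, 0, 9.1, 1.0], [-1.7, -0.6, 1.4, 0, 0, 9.1, 1.0], [-1.9, -0.2, 1.5, 0, 0, 9.1, 1.0]] end [437.6 113.3 149.6]
```

Request:
servo_tool(series=[[0,-2.7,2,0,0,10,1],[-0.5,-2.7,2,0,0,10,1],[-0.9,-2.4,2,0,0,10,1],[-1.3,-2.2,2,0,0,10,1],[-1.6,-1.9,2,0,0,10,1],[-1.8,-1.4,2,0,0,10,1],[-2.0,-1.1,1.5,0,0,10,1],[-2.0,-0.7,1,0,0,10,1]])

```text
time_s: 9.35
position: [424.5, 109.3, 146.9]
ee_rot: [0.0, 0.986, 0.164, -0.001]
force: [0.3, -0.2, -0.0]
opening: 94.0
```

```bash
python3 plan.py 438 113.5 130 -81.5 0.6 exact
```

```text
n 2 [[0.7, 0.0, 0.8, 0, 0, 5.2, 0.6], [0.7, -0.0, 0.9, 0, 0, 5.2, 0.6]] end [437.8 113.2 129.8]
```

Request:
servo_tool(series=[[0.7,0,0.8,0,0,5.2,0.6],[0.7,0,0.9,0,0,5.2,0.6],[0,0,0,0,0,0,0.6]])

```text
time_s: 9.72
position: [438.8, 113.4, 130.3]
ee_rot: [0.0, 0.997, 0.077, -0.001]
force: [-0.3, -0.0, -0.3]
opening: 67.4
```

```bash
python3 w.py w8 batten0_c
```

```text
9.725 [438.8 113.4 130.3] [-0.3 -0.  -0.3] 67.38758671833207
batten0_c [([257.0, 198.4], 0.97)]
```

View pics/w8.png

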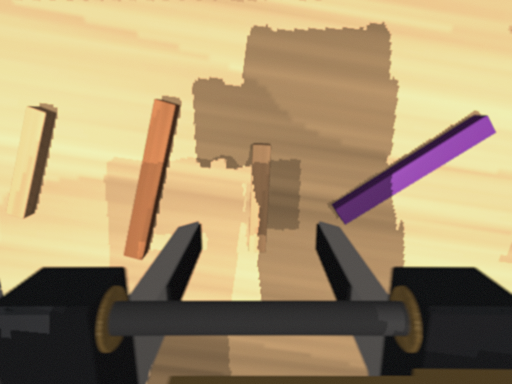

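```bash
cat > ends.py <<'E'
from h import *
def ends(tag,p,q,z):
    m,s=np.load(f'pics/{tag}.npy',allow_pickle=True);a,b=onz(m,p,z),onz(m,q,z)
    d=a-b;print('c',((a+b)/2).round(1),'len',np.linalg.norm(d).round(1),'dir',np.degrees(np.arctan2(d[1],d[0])).round(1))
E
python3 - <<'E'
from ends import *
a=cv2.imread('pics/w8.png')
cv2.imwrite('pics/c10.png',cv2.resize(a[130:260,210:310],None,fx=4.5,fy=4.5,interpolation=3))
m,s=np.load('pics/w8.npy',allow_pickle=True);print(onz(m,(257,198.4),8))
ends('w8',(261,145),(257,249),16)
ends('w8',(41,106),(16,215),16)
ends('w8',(166.5,99),(134,256),18)
E
```

```text
[432.3460623  112.85642673   8.        ]
c [434.1 111.4  16. ] len 96.3 dir 6.7
c [436.  312.4  16. ] len 101.9 dir -13.5
c [435.  208.2  18. ] len 145.3 dir -7.4
```

View pics/c10.png

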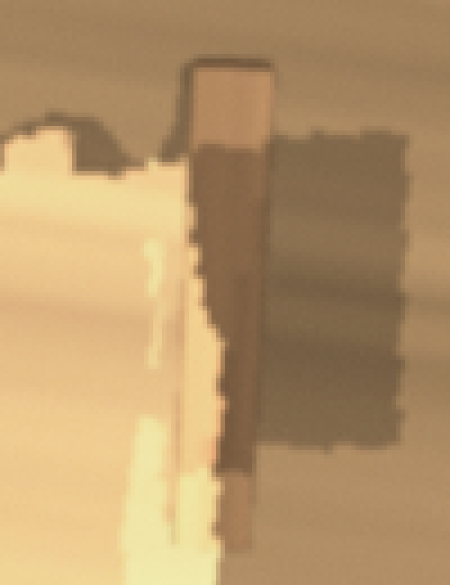

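```bash
python3 - <<'E'
from ends import *
ends('w8',(261.3,145.1),(257.8,252),16)
E
python3 plan.py 433 112 21 -82.5 0.5 exact
```

```text
c [432.6 110.6  16. ] len 99.2 dir 7.0
n 2 [[-0.3, 0.0, 5.5, 0, 0, 0.7, 0.5], [-0.3, 0.0, 5.5, 0, 0, 0.7, 0.5]] end [433.  112.4  21.3]
```

Request:
servo_tool(series=[[-0.3,0.1,4,0,0,1.5,0.5],[-0.3,0.1,4,0,0,0,0.5],[0,0,2.8,0,0,0,0.4],[0,0,0.2,0,0,0,0.4],[0,0,0,0,0,0,0.4]])

```text
time_s: 10.45
position: [434.4, 110.6, 22.6]
ee_rot: [0.0, 0.998, 0.064, 0.0]
force: [-0.5, -0.3, 0.1]
opening: 37.6
```

```bash
python3 w.py w9; python3 -c "
import cv2;a=cv2.imread('pics/w9.png');cv2.imwrite('pics/c11.png',a)"
```

```text
10.45 [434.4 110.6  22.6] [-0.5 -0.3  0.1] 37.56110159303868
```

View pics/w9.png

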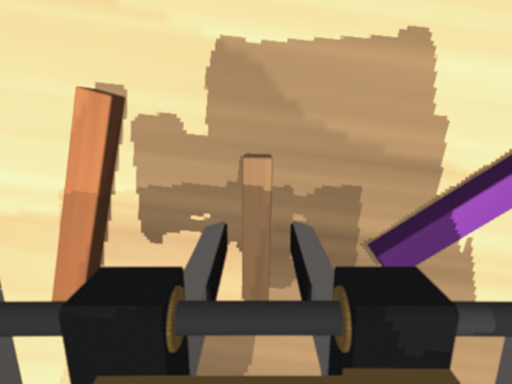

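Request:
servo_tool(series=[[0,0,0.1,0,0,0,0],[0,0,0,0,0,0,0],[0,0,0,0,0,0,0],[0,0,0,0,0,0,0],[0,0,-2,0,0,0,0],[0,0,-4,0,0,0,0],[0,0,-5,0,0,0,0],[0,0,0,0,0,0,0]], squeeze=35)

```text
time_s: 11.5
position: [435.5, 110.8, 133.7]
ee_rot: [-0.0, 0.998, 0.063, 0.003]
force: [-0.1, -0.0, -0.2]
opening: 15.7
```

```bash
python3 w.py w10; python3 plan.py 445 -200 230 -87 0 exact
```

```text
11.5 [435.5 110.8 133.7] [-0.1 -0.  -0.2] 15.674351039137829
n 6 [[-0.5, 5.2, -1.6, 0, 0, 0.7, 0.0], [-0.4, 5.1, -1.7, 0, 0, 0.7, 0.0], [-0.3, 5.2, -1.6, 0, 0, 0.7, 0.0], [-0.3, 5.2, -1.7, 0, 0, 0.7, 0.0], [-0.2, 5.1, -1.6, 0, 0, 0.7, 0.0], [-0.2, 5.2, -1.6, 0, 0, 0.7, 0.0]] end [ 445.  -199.9  229.6]
```

View pics/w10.png

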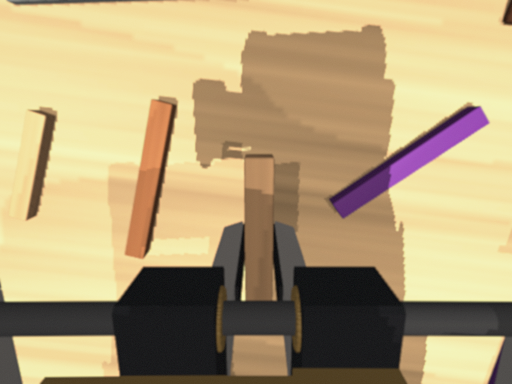

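Run:
```python
from h import *
m,s=np.load('pics/w10.npy',allow_pickle=True)
for z in (-4,-6):
    p=onz(m,(258.5,156),s['position'][2]+z);print(q2R(s['ee_rot']).T@(p-s['position']))
```

```text
[49.58768783  0.89018509  4.29848923]
[49.30535563  0.89060591  6.29682509]
```

Request:
servo_tool(series=[[-0.3,5.2,-1.6,0,0,0.7,0],[-0.3,5.2,-1.6,0,0,0.7,0],[-0.3,5.2,-1.6,0,0,0.7,0],[-0.3,5.2,-1.6,0,0,0.7,0],[-0.3,5.2,-1.6,0,0,0.7,0],[-0.3,4.5,-1.6,0,0,0.7,0],[0,0,0,0,0,0,0],[0,0,0,0,0,0,0]])

```text
time_s: 12.55
position: [445.1, -194.2, 225.2]
ee_rot: [-0.001, 1.0, 0.026, -0.001]
force: [0.0, -0.2, -0.8]
opening: 15.7
```

```bash
python3 w.py w11 tray
```

```text
12.55 [ 445.1 -194.2  225.2] [ 0.  -0.2 -0.8] 15.698151632403752
tray [([296.3, 148.4], 0.91)]
```

View pics/w11.png

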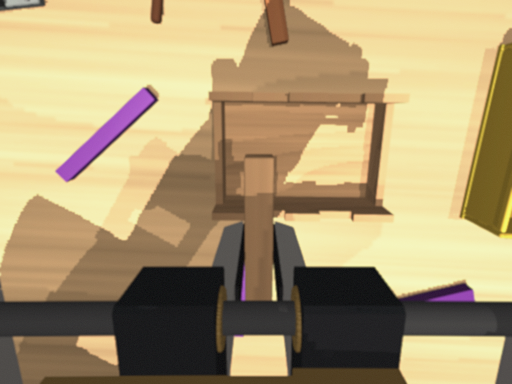

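Run:
```python
from ov import *
m,s=np.load('pics/w11.npy',allow_pickle=True)
print(onz(m,(296.3,148.4),0))
im=cv2.imread('pics/w11.png')
cv2.imwrite('pics/c12.png',cv2.resize(im[80:230,205:405],None,fx=4,fy=4,interpolation=3))
trayov(m,im,(468.5,-240.5,0.05),(205,80,405,230),4,'pics/c13.png')
```

```text
[ 474.61538381 -238.77453835    0.        ]
```

View pics/c12.png

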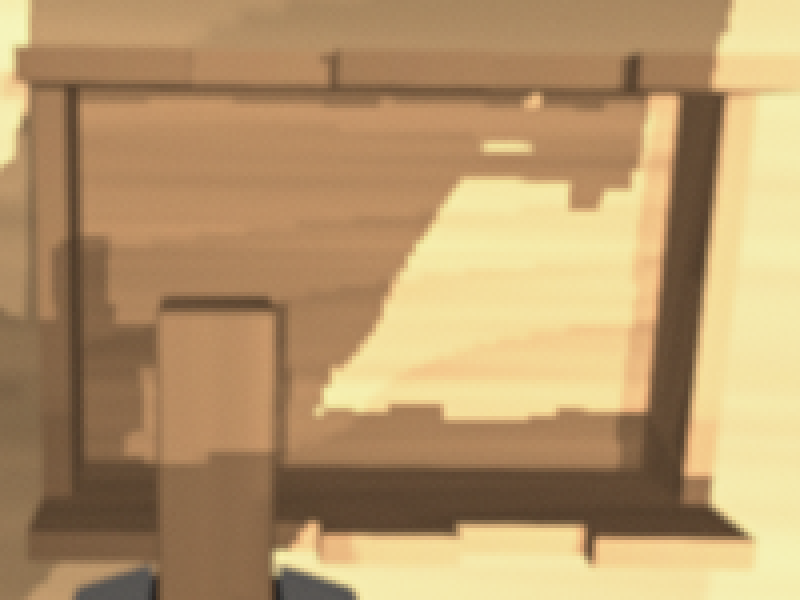

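View pics/c13.png

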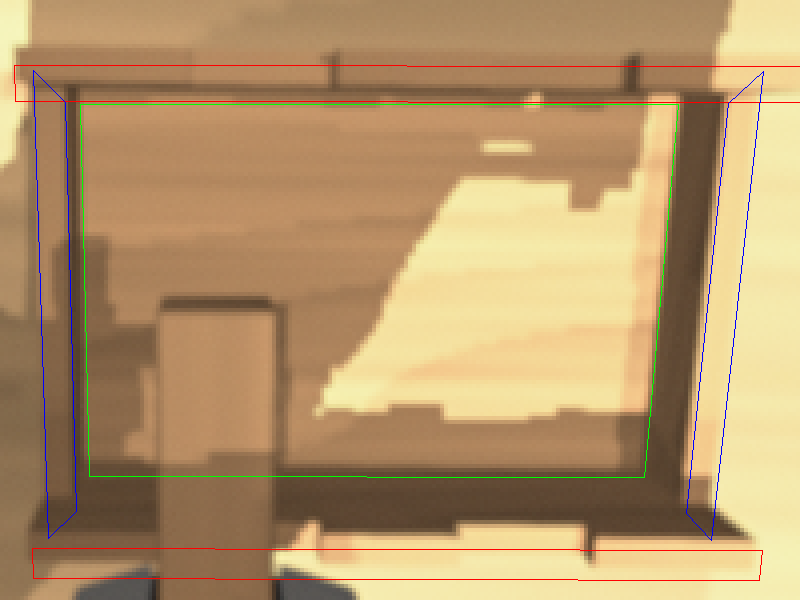

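Run:
```python
from ov import *
m,s=np.load('pics/w11.npy',allow_pickle=True)
big=[(80,95),(682,92),(645,468),(82,465),(18,48),(17,82),(28,560),(33,530),(755,565),(750,537)]
L=[(55,85,8),(55,-85,8),(-55,-85,8),(-55,85,8),(63,93,76),(55,93,76),(-63,93,76),(-55,93,76),(-63,-93,76),(-55,-93,76)]
P=np.array(big)/4+[205,80]
x,r=fitpose(m,L,P,[470,-240,.05]);print(x,r.round(1))
trayov(m,cv2.imread('pics/w11.png'),x,(205,80,405,230),4,'pics/c14.png')
```

```text
[ 4.72299605e+02 -2.40025980e+02  4.34632880e-02] [[ 0.  -1.7]
 [-0.4  0.2]
 [-0.5 -0.2]
 [ 1.2 -0.6]
 [-0.9 -0.6]
 [-0.4 -0.1]
 [ 0.5  0.6]
 [-1.   0.6]
 [ 0.7  0.9]
 [ 2.9  0.5]]
```

View pics/c14.png

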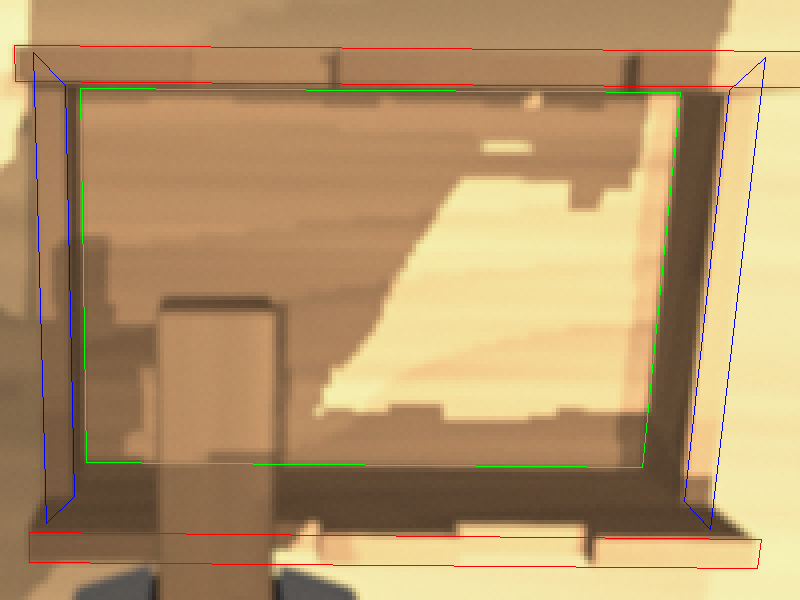

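```bash
python3 plan.py 470.5 -198 110 -87.4 0 exact
```

```text
n 3 [[0.8, 0.2, 3.9, 0, 0, 0.2, 0.0], [0.9, 0.2, 3.8, 0, 0, 0.2, 0.0], [0.8, 0.2, 3.9, 0, 0, 0.2, 0.0]] end [ 470.4 -198.3  109.7]
```

Request:
servo_tool(series=[[0.8,0.2,3.8,0,0,0.2,0],[0.9,0.1,3.8,0,0,0.2,0],[0.8,0.1,3.8,0,0,0.2,0],[0,0,0,0,0,0,0],[0,0,0,0,0,0,0]])

```text
time_s: 13.28
position: [471.0, -197.2, 113.9]
ee_rot: [0.0, 1.0, 0.022, 0.0]
force: [-0.6, -0.1, 0.0]
opening: 15.6
```

```bash
python3 w.py w12; python3 plan.py 470.5 -198 32 -87.4 0 exact
```

```text
13.275 [ 471.  -197.2  113.9] [-0.6 -0.1  0. ] 15.573191211037006
n 2 [[-0.0, 0.0, 4.1, 0, 0, -0.1, 0.0], [-0.1, 0.0, 4.1, 0, 0, -0.1, 0.0]] end [ 470.3 -197.5   32.3]
```

View pics/w12.png

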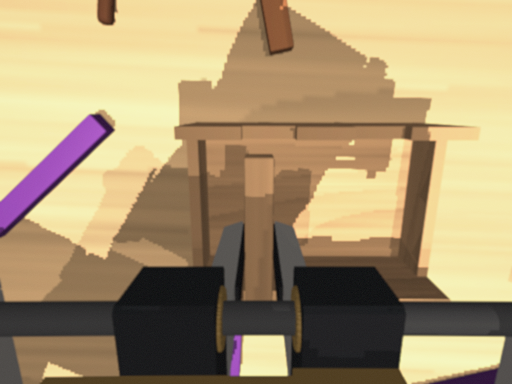

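Inside the walls. Lower onto the floor.

Request:
servo_tool(series=[[0,0.1,4,0,0,0,0],[0,0,3.5,0,0,0,0],[0,0,0.7,0,0,0,0],[0,0,0.2,0,0,0,0],[0,0,0,0,0,0,0],[0,0,0,0,0,0,0]])

```text
time_s: 14.08
position: [471.2, -198.7, 29.8]
ee_rot: [0.0, 1.0, 0.021, 0.001]
force: [0.2, 0.0, -0.0]
opening: 15.5
```

Request:
servo_tool(series=[[0,0,0.1,0,0,0,0],[0,0,0.1,0,0,0,0],[0,0,0,0,0,0,0],[0,0,0,0,0,0,0]])

```text
time_s: 14.58
position: [471.2, -198.7, 29.0]
ee_rot: [0.0, 1.0, 0.021, 0.001]
force: [-10.3, 5.0, 29.3]
opening: 15.3
```

Request:
servo_tool(series=[[0,0,-0.1,0,0,0,0],[0,0,0,0,0,0,0.35],[0,0,0,0,0,0,0.4],[0,0,0,0,0,0,0.4],[0,0,-3,0,0,0,0.4],[0,0,-5,0,0,0,0.4],[0,0,-5,0,0,0,0.5],[0,0,-4,0,0,0,0.5]])

```text
time_s: 15.58
position: [470.8, -198.5, 199.7]
ee_rot: [0.0, 1.0, 0.021, 0.001]
force: [0.3, 0.4, -0.7]
opening: 46.4
```

```bash
python3 w.py w13; python3 plan.py 436 312 130 -103.5 0.6 exact
```

```text
15.575 [ 470.8 -198.5  199.7] [ 0.3  0.4 -0.7] 46.38325688903214
n 9 [[-0.2, -5.7, 0.8, 0, 0, 1.8, 0.6], [-0.3, -5.7, 0.8, 0, 0, 1.8, 0.6], [-0.5, -5.7, 0.8, 0, 0, 1.8, 0.6], [-0.7, -5.6, 0.8, 0, 0, 1.8, 0.6], [-0.9, -5.6, 0.8, 0, 0, 1.8, 0.6], [-1.1, -5.6, 0.8, 0, 0, 1.8, 0.6], [-1.2, -5.6, 0.8, 0, 0, 1.8, 0.6], [-1.4, -5.5, 0.9, 0, 0, 1.8, 0.6], [-1.6, -5.5, 0.8, 0, 0, 1.8, 0.6]] end [435.7 312.1 129.6]
```

View pics/w13.png

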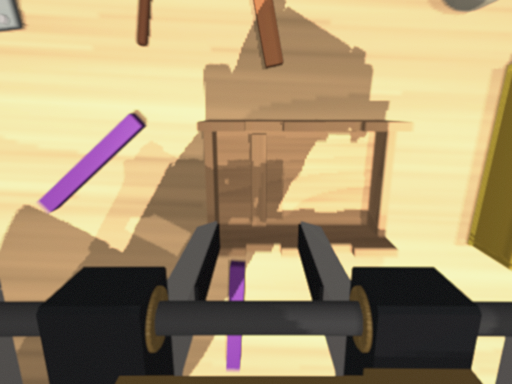

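Run:
```python
from ends import *
print(observe()['joints'])
im=cv2.imread('pics/w13.png')
cv2.imwrite('pics/c15.png',cv2.resize(im[110:260,190:420],None,fx=3.4,fy=3.4,interpolation=3))
m,s=np.load('pics/w13.npy',allow_pickle=True)
ends('w13',(259,134),(259,222),24)
```

```text
[-4.70662569e-01  2.29871144e-01  1.65712836e+00  2.92979528e-05
  1.24701991e+00  1.05745117e+00]
c [ 471.  -200.1   24. ] len 96.5 dir 2.4
```

Request:
servo_tool(series=[[-0.2,-5.7,0,0,0,1.8,0.6],[-0.4,-5.7,0,0,0,1.8,0.6],[-0.6,-5.7,0,0,0,1.8,0.6],[-0.8,-5.6,0.5,0,0,1.8,0.6],[-1.0,-5.6,1,0,0,1.8,0.6],[-1.2,-5.6,1,0,0,1.8,0.6],[-1.4,-5.6,1,0,0,1.8,0.6],[-1.5,-5.5,1,0,0,1.6,0.6]])

```text
time_s: 16.62
position: [429.6, 258.6, 152.2]
ee_rot: [-0.0, 0.995, -0.103, 0.0]
force: [0.6, 0.1, 0.6]
opening: 56.5
```

View pics/c15.png

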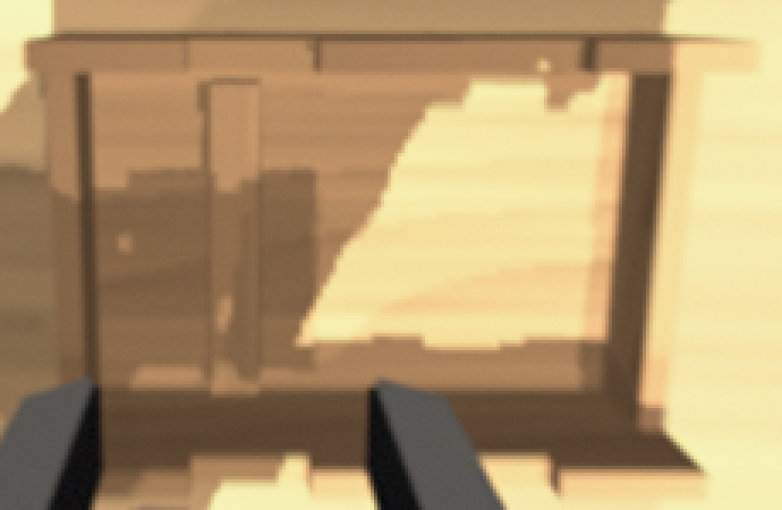

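```bash
python3 plan.py 436 312 130 -103.5 0.6 exact; python3 -c "
from station import *
print(observe()['joints'])"
```

```text
n 2 [[-0.2, -2.7, 1.1, 0, 0, 0.8, 0.6], [-0.3, -2.7, 1.1, 0, 0, 0.8, 0.6]] end [436.1 312.4 130.3]
[ 4.68790975e-01  2.66904190e-01  1.74101577e+00 -4.65266745e-05
  1.13349467e+00  2.24569658e+00]
```

Request:
servo_tool(series=[[-0.2,-2.7,1.1,0,0,0.8,0.6],[-0.3,-2.7,1.1,0,0,0.8,0.6],[0,0,0,0,0,0,0.6]])

```text
time_s: 17.0
position: [436.0, 311.4, 129.5]
ee_rot: [0.001, 0.993, -0.115, -0.001]
force: [-0.1, -1.3, 0.5]
opening: 56.2
```

```bash
python3 w.py w14 batten0_c
```

```text
17.0 [436.  311.4 129.5] [-0.1 -1.3  0.5] 56.23587950270425
batten0_c []
```

View pics/w14.png

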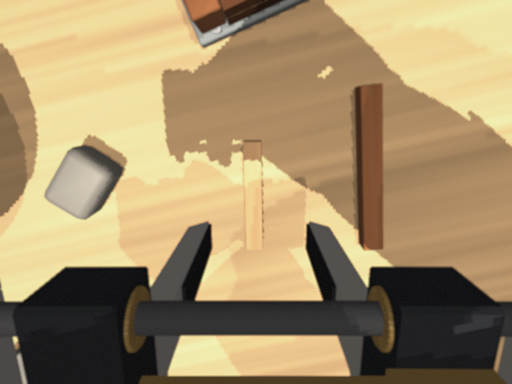

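```bash
python3 - <<'E'
from ends import *
ends('w14',(253,141.5),(253.5,248.5),16)
ends('w14',(370,84),(370,247),18)
E
python3 plan.py 434 312.7 22 -103.5 0.45 exact
```

```text
c [434.4 315.2  16. ] len 98.3 dir -13.3
c [434.7 211.8  18. ] len 142.4 dir -8.2
n 2 [[-0.1, -0.1, 5.4, 0, 0, 0.1, 0.45], [-0.2, -0.1, 5.5, 0, 0, 0.1, 0.45]] end [433.9 312.7  21.5]
```

Request:
servo_tool(series=[[-0.2,-0.3,4,0,0,0,0.45],[0,-0.1,4,0,0,0,0.45],[0,0,2.6,0,0,0,0.45],[0,0,0.3,0,0,0,0.4],[0,0,0,0,0,0,0.3],[0,0,0,0,0,0,0.3]])

```text
time_s: 17.85
position: [436.2, 315.0, 23.1]
ee_rot: [-0.001, 0.993, -0.116, 0.001]
force: [-0.8, -0.6, 0.3]
opening: 28.3
```

Request:
servo_tool(series=[[0,0,0,0,0,0,0],[0,0,0,0,0,0,0],[0,0,0,0,0,0,0],[0,0,0,0,0,0,0]])

```text
time_s: 18.35
position: [435.8, 315.0, 22.3]
ee_rot: [-0.0, 0.993, -0.116, 0.0]
force: [-0.7, -1.9, 6.4]
opening: 15.6
```

```bash
python3 w.py w15
```

```text
18.35 [435.8 315.   22.3] [-0.7 -1.9  6.4] 15.558606468962603
```

View pics/w15.png

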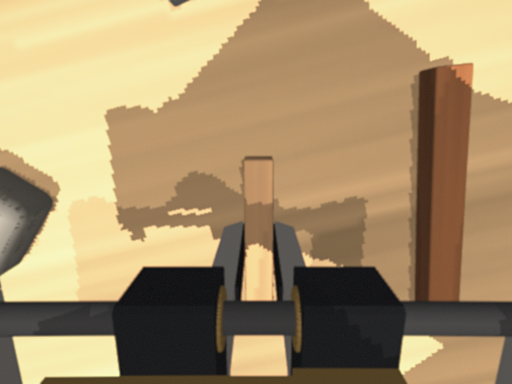

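Request:
servo_tool(series=[[0,0,-2,0,0,0,0],[0,0,-4,0,0,0,0],[0,0,-6,0,0,0,0],[0,0,-4,0,0,0,0],[0,0,0,0,0,0,0]])

```text
time_s: 19.02
position: [436.4, 315.5, 184.7]
ee_rot: [-0.002, 0.993, -0.116, 0.002]
force: [-0.2, -0.6, -1.4]
opening: 15.8
```

```bash
python3 plan.py 474 -281 180 -87.4 0 exact
```

```text
n 11 [[1.6, 5.2, 0.0, 0, 0, -1.4, 0.0], [1.4, 5.2, 0.1, 0, 0, -1.4, 0.0], [1.4, 5.3, -0.0, 0, 0, -1.4, 0.0], [1.2, 5.3, 0.0, 0, 0, -1.4, 0.0], [1.0, 5.3, 0.0, 0, 0, -1.4, 0.0], [1.0, 5.4, 0.1, 0, 0, -1.4, 0.0], [0.8, 5.4, 0.0, 0, 0, -1.4, 0.0], [0.7, 5.3, 0.0, 0, 0, -1.4, 0.0], [0.5, 5.4, 0.1, 0, 0, -1.4, 0.0], [0.4, 5.5, -0.0, 0, 0, -1.4, 0.0], [0.3, 5.4, 0.0, 0, 0, -1.4, 0.0]] end [ 474.  -281.1  180.2]
```

Request:
servo_tool(series=[[1.6,5.2,0,0,0,-1.4,0],[1.4,5.2,0,0,0,-1.4,0],[1.4,5.3,0,0,0,-1.4,0],[1.2,5.3,0,0,0,-1.4,0],[1.0,5.3,0,0,0,-1.4,0],[1.0,5.4,0,0,0,-1.4,0],[0.8,5.4,0,0,0,-1.4,0],[0.7,5.3,0,0,0,-1.4,0]])

```text
time_s: 20.02
position: [462.6, -120.3, 180.6]
ee_rot: [-0.0, 1.0, -0.018, -0.001]
force: [0.2, 0.2, 0.1]
opening: 15.4
```

Request:
servo_tool(series=[[0.5,5.4,0,0,0,-1.4,0],[0.4,5.4,0,0,0,-1.4,0],[0.3,5.2,0,0,0,-1.4,0],[0,0,0,0,0,0,0],[0,0,0,0,0,0,0]])

```text
time_s: 20.65
position: [472.7, -278.0, 180.6]
ee_rot: [-0.001, 1.0, 0.018, -0.001]
force: [0.4, 0.3, 0.0]
opening: 15.0
```

```bash
python3 plan.py 474 -281 110 -87.4 0 exact;python3 w.py w16
```

```text
n 2 [[0.1, 0.2, 3.5, 0, 0, -0.3, 0.0], [0.0, 0.1, 3.6, 0, 0, -0.3, 0.0]] end [ 473.7 -280.9  109.6]
20.65 [ 472.7 -278.   180.6] [0.4 0.3 0. ] 15.0251408204585
```

View pics/w16.png

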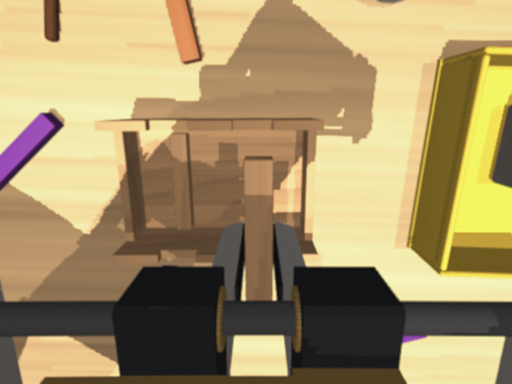

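Request:
servo_tool(series=[[0.1,0.2,3.5,0,0,-0.5,0],[0,0.1,3.6,0,0,0,0],[0,0,4,0,0,0,0],[0,0,3,0,0,0,0],[0,0,0.6,0,0,0,0],[0,0,0,0,0,0,0],[0,0,0,0,0,0,0]])

```text
time_s: 21.58
position: [474.8, -281.8, 36.1]
ee_rot: [0.001, 1.0, 0.022, 0.001]
force: [-0.0, -0.3, -0.9]
opening: 15.5
```

Request:
servo_tool(series=[[0,0,0.4,0,0,0,0],[0,0,0,0,0,0,0],[0,0,0.1,0,0,0,0],[0,0,0,0,0,0,0],[0,0,0,0,0,0,0]])

```text
time_s: 22.2
position: [474.2, -281.8, 30.3]
ee_rot: [0.0, 1.0, 0.022, 0.0]
force: [-3.1, 1.4, 7.8]
opening: 15.2
```

Contact (7.8 N). Release.

Request:
servo_tool(series=[[0,0,0,0,0,0,0.35],[0,0,0,0,0,0,0.4],[0,0,0,0,0,0,0.4],[0,0,-3,0,0,0,0.4],[0,0,-5,0,0,0,0.4],[0,0,-6,0,0,0,0.5],[0,0,-6,0,0,0,0.5],[0,0,0,0,0,0,0.5]])

```text
time_s: 23.2
position: [475.3, -282.5, 234.3]
ee_rot: [0.002, 1.0, 0.022, 0.003]
force: [0.3, -0.1, -0.8]
opening: 47.0
```

```bash
python3 w.py w17
python3 - <<'E'
from ov import *
m,s=np.load('pics/w17.npy',allow_pickle=True)
im=cv2.imread('pics/w17.png')
trayov(m,im,(472.3,-240,0.0435),(130,90,340,240),3.7,'pics/c16.png')
E
```

```text
23.2 [ 475.3 -282.5  234.3] [ 0.3 -0.1 -0.8] 47.00824309266064
```

View pics/c16.png

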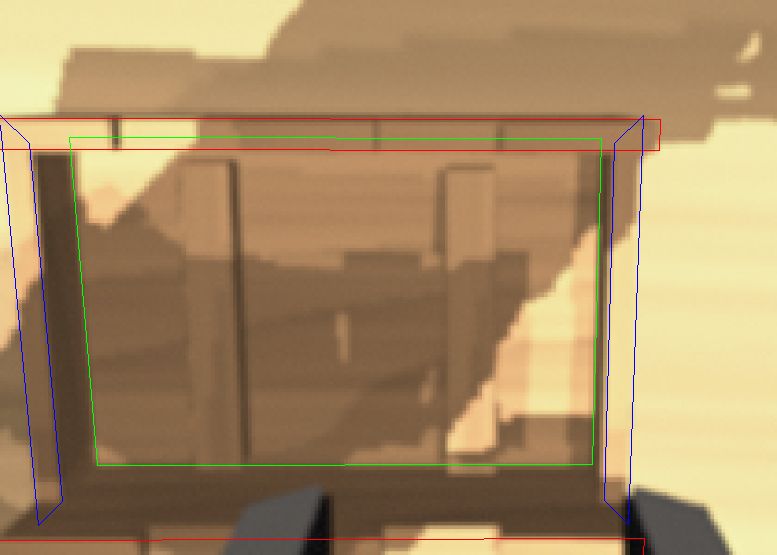

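```bash
python3 - <<'E'
from ends import *
f=lambda x,y:(130+x/3.7,90+y/3.7)
ends('w17',f(210,163),f(217,468),24)
ends('w17',f(470,170),f(472,470),24)
E
python3 plan.py 606 236 180 9.06 0.8
```

```text
c [ 469.3 -201.2   24. ] len 99.0 dir 0.6
c [ 471.4 -283.2   24. ] len 97.7 dir 2.8
n 10 [[1.5, -5.1, 0.5, 0, 0, 8.3, 0.8], [0.8, -5.3, 0.5, 0, 0, 8.3, 0.8], [0.0, -5.4, 0.5, 0, 0, 8.3, 0.8], [-0.7, -5.3, 0.5, 0, 0, 8.3, 0.8], [-1.5, -5.1, 0.5, 0, 0, 8.3, 0.8], [-2.2, -4.8, 0.5, 0, 0, 8.3, 0.8], [-3.0, -4.5, 0.5, 0, 0, 8.3, 0.8], [-3.5, -4.0, 0.5, 0, 0, 8.3, 0.8], [-4.1, -3.5, 0.6, 0, 0, 8.3, 0.8], [-4.5, -2.8, 0.5, 0, 0, 8.3, 0.8]] end [605.7 235.9 179.6]
```

```bash
python3 plan.py 606 236 200 9.06 0.8 exact
```

```text
n 10 [[1.5, -5.1, 0.3, 0, 0, -9.7, 0.8], [2.4, -4.8, 0.3, 0, 0, -9.7, 0.8], [3.2, -4.3, 0.3, 0, 0, -9.7, 0.8], [3.8, -3.7, 0.3, 0, 0, -9.7, 0.8], [4.4, -3.0, 0.3, 0, 0, -9.7, 0.8], [4.9, -2.3, 0.3, 0, 0, -9.7, 0.8], [5.1, -1.4, 0.3, 0, 0, -9.7, 0.8], [5.4, -0.4, 0.3, 0, 0, -9.7, 0.8], [5.3, 0.4, 0.4, 0, 0, -9.7, 0.8], [5.2, 1.3, 0.3, 0, 0, -9.7, 0.8]] end [606.5 236.1 199.6]
```

Request:
servo_tool(series=[[1.5,-5.1,0,0,0,-9.7,0.8],[2.4,-4.8,0,0,0,-9.7,0.8],[3.2,-4.3,0,0,0,-9.7,0.8],[3.8,-3.7,0,0,0,-9.7,0.8],[4.4,-3.0,0,0,0,-9.7,0.8],[4.9,-2.3,0,0,0,-9.7,0.8],[5.1,-1.4,0,0,0,-9.7,0.8],[5.4,-0.4,0.8,0,0,-9.7,0.8]])

```text
time_s: 24.25
position: [579.8, 134.6, 220.1]
ee_rot: [-0.0, 0.763, 0.646, -0.001]
force: [0.3, -0.2, 0.5]
opening: 75.3
```

```bash
python3 plan.py 606 236 170 9.06 0.8 exact
```

```text
n 3 [[3.5, 0.3, 1.7, 0, 0, -6.2, 0.8], [3.4, 0.7, 1.6, 0, 0, -6.2, 0.8], [3.3, 1.0, 1.7, 0, 0, -6.2, 0.8]] end [605.7 235.6 170. ]
```

Request:
servo_tool(series=[[3.5,0.3,0,0,0,-6.2,0.8],[3.4,0.7,0.5,0,0,-6.2,0.8],[3.2,1.0,3,0,0,-6.2,0.8],[0,0,1.5,0,0,0,0.8],[0,0,0,0,0,0,0.8]])

```text
time_s: 24.88
position: [605.7, 232.0, 169.3]
ee_rot: [-0.001, 0.652, 0.758, -0.002]
force: [-0.7, -0.5, 0.7]
opening: 75.3
```

```bash
python3 w.py w18 plinth_c;python3 plan.py 605.2 237.1 35 9.06 0.7 exact
```

```text
24.875 [605.7 232.  169.3] [-0.7 -0.5  0.7] 75.30119224718658
plinth_c [([261.7, 181.7], 0.89)]
n 3 [[0.2, -0.0, 4.6, 0, 0, -0.1, 0.7], [0.2, -0.0, 4.5, 0, 0, -0.1, 0.7], [0.1, -0.1, 4.6, 0, 0, -0.1, 0.7]] end [604.9 236.7  35.1]
```

View pics/w18.png

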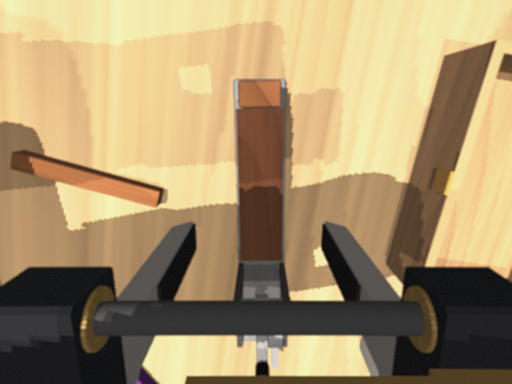

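Run:
```python
from ends import *
ends('w18',(259.5,107),(260.5,260.5),52)
m,s=np.load('pics/w18.npy',allow_pickle=True);print(onz(m,(261.7,181.7),32))
```

```text
c [605.1 236.3  52. ] len 140.6 dir 99.0
[606.37259559 238.29194858  32.        ]
```

Request:
servo_tool(series=[[0.2,0,4.6,0,0,-0.4,0.7],[0.2,0,4.6,0,0,0,0.65],[0,0,3.8,0,0,0,0.65],[0,0,0.4,0,0,0,0.65],[0,0,0,0,0,0,0.65],[0,0,0,0,0,0,0.65]])

```text
time_s: 25.72
position: [606.9, 236.9, 40.0]
ee_rot: [0.001, 0.649, 0.761, 0.001]
force: [0.6, 0.1, 0.3]
opening: 60.8
```

Request:
servo_tool(series=[[0,-0.1,0.3,0,0,0,0.6],[0,0,0,0,0,0,0.6],[0,0,0,0,0,0,0],[0,0,0,0,0,0,0],[0,0,0,0,0,0,0],[0,0,0,0,0,0,0]], squeeze=50)

```text
time_s: 26.48
position: [605.0, 236.6, 34.8]
ee_rot: [0.0, 0.649, 0.761, 0.0]
force: [1.4, -0.1, 0.1]
opening: 40.0
```

Request:
servo_tool(series=[[-0.3,0,-0.3,0,0,0,0],[-0.3,0,-2,0,0,0,0],[0,0,-4,0,0,0,0],[0,0,-5,0,0,0,0],[0,0,-5,0,0,0,0],[0,0,0,0,0,0,0]])

```text
time_s: 27.22
position: [607.2, 230.8, 203.7]
ee_rot: [0.002, 0.649, 0.761, 0.004]
force: [0.4, 0.1, -2.7]
opening: 39.8
```

```bash
python3 w.py w19;python3 plan.py 472 -241 200 2.6 0 exact
```

```text
27.225 [607.2 230.8 203.7] [ 0.4  0.1 -2.7] 39.81994709690057
n 9 [[-4.9, -2.3, -0.0, 0, 0, 0.7, 0.0], [-5.0, -2.2, -0.0, 0, 0, 0.7, 0.0], [-5.0, -2.2, -0.0, 0, 0, 0.7, 0.0], [-5.0, -2.2, -0.0, 0, 0, 0.7, 0.0], [-5.1, -2.0, -0.0, 0, 0, 0.7, 0.0], [-5.0, -2.0, -0.0, 0, 0, 0.7, 0.0], [-5.1, -2.0, -0.1, 0, 0, 0.7, 0.0], [-5.1, -1.8, 0.0, 0, 0, 0.7, 0.0], [-5.2, -1.8, 0.0, 0, 0, 0.7, 0.0]] end [ 472.4 -241.3  200.3]
```

View pics/w19.png

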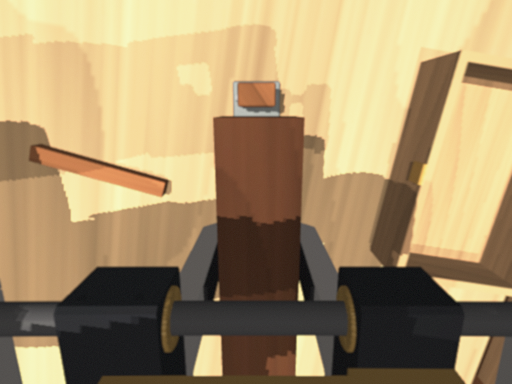

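Request:
servo_tool(series=[[-4.9,-2.3,0,0,0,0.7,0],[-5,-2.2,0,0,0,0.7,0],[-5,-2.2,0,0,0,0.7,0],[-5,-2.2,0,0,0,0.7,0],[-5.1,-2,0,0,0,0.7,0],[-5,-2,0,0,0,0.7,0],[-5.1,-2,0,0,0,0.7,0],[-5.1,-1.8,0,0,0,0.7,0]])

```text
time_s: 28.28
position: [485.4, -189.7, 196.8]
ee_rot: [-0.001, 0.685, 0.728, -0.0]
force: [0.3, 0.9, -2.6]
opening: 39.4
```

Request:
servo_tool(series=[[-5.2,-1.8,0,0,0,0.7,0],[0,0,0,0,0,0,0],[0,0,0,0,0,0,0],[0,0,0,0,0,0,0]])

```text
time_s: 28.78
position: [472.2, -240.2, 197.4]
ee_rot: [-0.0, 0.689, 0.725, -0.0]
force: [-0.6, -0.1, -2.3]
opening: 39.7
```

```bash
python3 w.py w20;python3 plan.py 472 -241 130 2.6 0 exact; python3 -c "
from ov import *
m,s=np.load('pics/w20.npy',allow_pickle=True)
trayov(m,cv2.imread('pics/w20.png'),(472.3,-240,0.0435),(130,60,390,260),3,'pics/c17.png')"
```

```text
28.775 [ 472.2 -240.2  197.4] [-0.6 -0.1 -2.3] 39.744844147252955
n 2 [[-0.0, -0.0, 3.4, 0, 0, 0.2, 0.0], [-0.1, -0.0, 3.4, 0, 0, 0.2, 0.0]] end [ 472.4 -241.2  129.5]
```

View pics/c17.png

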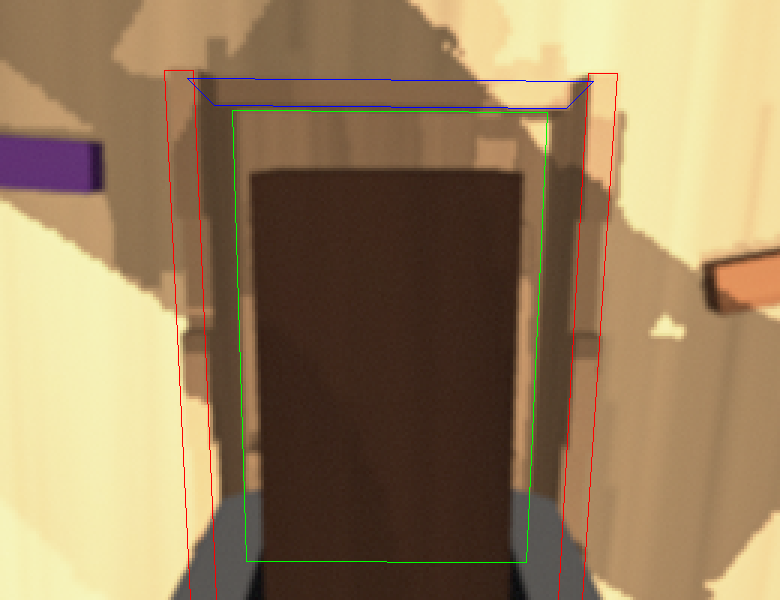

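Run:
```python
from h import *
m,s=np.load('pics/w20.npy',allow_pickle=True)
for c,r in ((130+250/3,60+172/3),(130+522/3,60+172/3)):
    p=onz(m,(c,r),s['position'][2]+17.2);print(q2R(s['ee_rot']).T@(p-s['position']))
```

```text
[ 69.27502004 -20.23352735 -17.15566975]
[ 69.24609414  19.10261143 -17.17657744]
```

Request:
servo_tool(series=[[0,0,4,0,0,0.4,0],[0,0,4,0,0,0,0],[0,0,4,0,0,0,0],[0,0,2.2,0,0,0,0],[0,0,0.4,0,0,0,0],[0,0,0,0,0,0,0],[0,0,0,0,0,0,0]])

```text
time_s: 29.7
position: [472.6, -241.4, 52.8]
ee_rot: [0.001, 0.692, 0.722, 0.0]
force: [0.4, 0.2, -1.7]
opening: 39.5
```

Request:
servo_tool(series=[[0,0,0.3,0,0,0,0],[0,0,0,0,0,0,0],[0,0,0,0,0,0,0]])

```text
time_s: 30.08
position: [472.1, -241.3, 48.8]
ee_rot: [0.0, 0.692, 0.722, 0.0]
force: [0.6, 0.3, -1.7]
opening: 39.5
```

Request:
servo_tool(series=[[0,0,0.1,0,0,0,0],[0,0,0.1,0,0,0,0],[0,0,0,0,0,0,0]])

```text
time_s: 30.45
position: [472.1, -241.3, 46.8]
ee_rot: [0.0, 0.692, 0.722, -0.0]
force: [-0.5, -0.2, -0.2]
opening: 39.5
```

Request:
servo_tool(series=[[0,0,0.05,0,0,0,0],[0,0,0,0,0,0,0],[0,0,0,0,0,0,0]])

```text
time_s: 30.82
position: [472.1, -241.3, 46.7]
ee_rot: [0.0, 0.692, 0.722, -0.0]
force: [-3.4, 1.0, 6.9]
opening: 39.9
```

Request:
servo_tool(series=[[0,0,0,0,0,0,0.58],[0,0,0,0,0,0,0.58],[0,0,0,0,0,0,0.58],[0,0,-3,0,0,0,0.58],[0,0,-5,0,0,0,0.58],[0,0,-5,0,0,0,0.6],[0,0,-5,0,0,0,0.6],[0,0,0,0,0,0,0.6]])

```text
time_s: 31.82
position: [473.1, -241.9, 229.8]
ee_rot: [0.003, 0.692, 0.722, 0.001]
force: [0.6, -0.5, -0.1]
opening: 56.0
```

```bash
python3 w.py w21; python3 -c "
from ov import *
m,s=np.load('pics/w21.npy',allow_pickle=True)
trayov(m,cv2.imread('pics/w21.png'),(472.3,-240,0.0435),(130,60,390,260),3,'pics/c18.png')"
```

```text
31.825 [ 473.1 -241.9  229.8] [ 0.6 -0.5 -0.1] 56.04974753594415
```

View pics/c18.png

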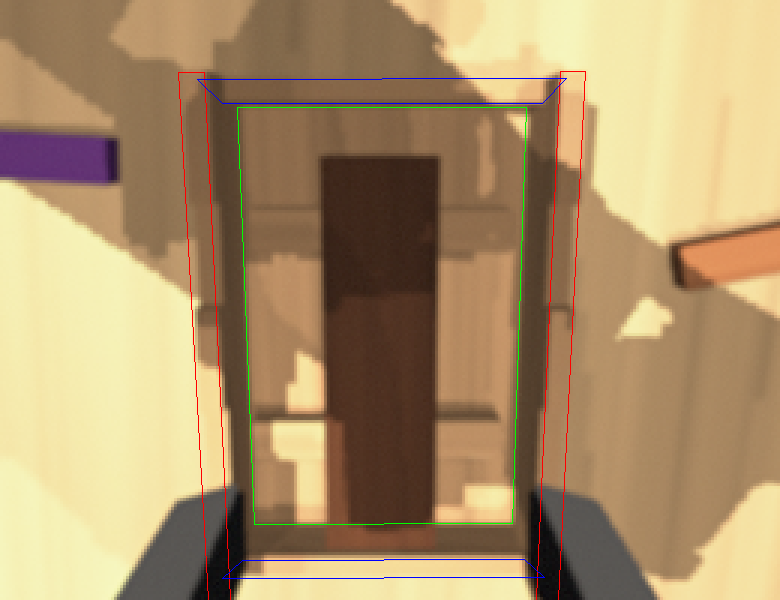

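Run:
```python
from h import *
a=capture('scene');b=capture('side')
cv2.imwrite('pics/c19.png',cv2.resize(a[110:310,90:350],None,fx=3,fy=3,interpolation=3))
cv2.imwrite('pics/c20.png',cv2.resize(b[130:330,140:400],None,fx=3,fy=3,interpolation=3))
m=camera_model('scene');md=camera_model('side')
p,q=onz(m,(160.5,206),14),onz(m,(186,186.5),14);print(p,q,(p+q)/2,np.degrees(np.arctan2(*(p-q)[1::-1])))
p,q=onz(md,(140+447/3,130+428/3),14),onz(md,(140+587/3,130+378/3),14);print(p,q,(p+q)/2,np.degrees(np.arctan2(*(p-q)[1::-1])))
```

```text
[ 726.82531575 -174.90365523   14.        ] [ 595.71738117 -193.94115002   14.        ] [ 661.27134846 -184.42240263   14.        ] 8.261876603353985
[ 590.12856746 -213.86669973   14.        ] [ 729.6461933  -181.37474216   14.        ] [ 659.88738038 -197.62072094   14.        ] -166.89018740570353
```

View pics/c19.png

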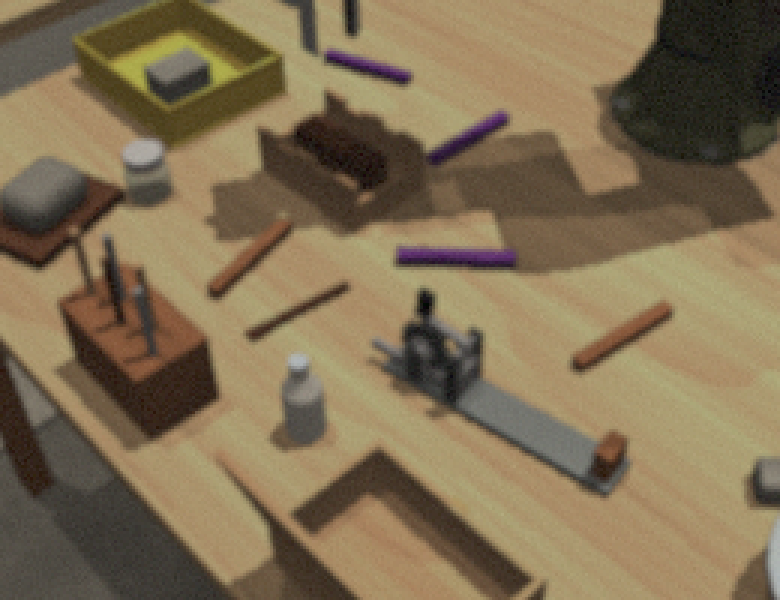

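View pics/c20.png

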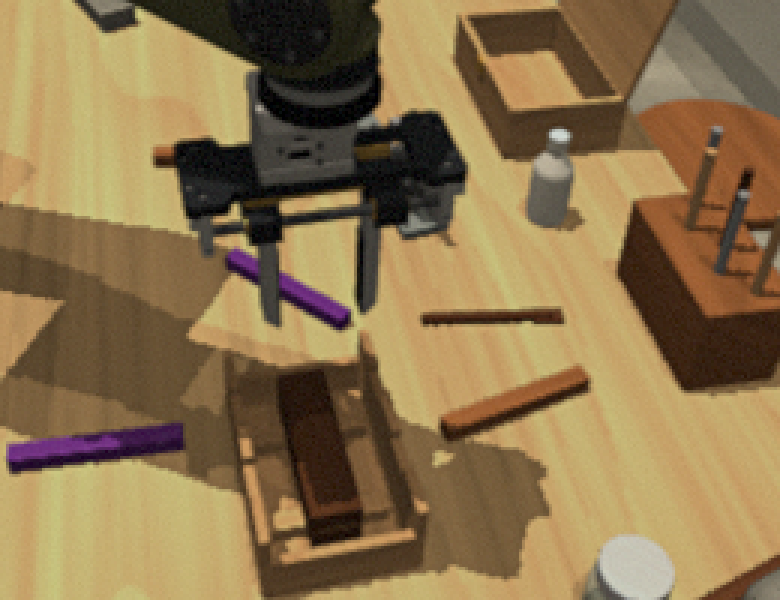

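```bash
python3 plan.py 655 -195 140 -79.5 0.6 exact
```

```text
n 9 [[0.4, 2.1, 0.9, 0, 0, 9.1, 0.6], [0.8, 1.9, 1.0, 0, 0, 9.1, 0.6], [1.0, 1.8, 0.9, 0, 0, 9.1, 0.6], [1.3, 1.7, 1.0, 0, 0, 9.1, 0.6], [1.6, 1.4, 0.9, 0, 0, 9.1, 0.6], [1.8, 1.1, 0.9, 0, 0, 9.1, 0.6], [1.9, 0.9, 1.0, 0, 0, 9.1, 0.6], [2.0, 0.5, 0.9, 0, 0, 9.1, 0.6], [2.1, 0.2, 1.0, 0, 0, 9.1, 0.6]] end [ 654.9 -194.9  139.7]
```

Request:
servo_tool(series=[[0.4,2.4,0,0,0,10.2,0.6],[0.8,2.2,0.5,0,0,10.2,0.6],[1.2,2.0,1,0,0,10.2,0.6],[1.5,1.8,1,0,0,10.2,0.6],[1.8,1.5,1.5,0,0,10.2,0.6],[2.1,1.1,1.5,0,0,10.2,0.6],[2.2,0.7,1.5,0,0,10.2,0.6],[2.3,0.3,1.5,0,0,10.2,0.6]])

```text
time_s: 32.98
position: [655.4, -199.5, 138.4]
ee_rot: [-0.001, 0.996, 0.092, -0.001]
force: [-0.6, -0.4, -0.1]
opening: 56.7
```

Request:
servo_tool(series=[[0,0,0,0,0,0,0.6],[0,0,0,0,0,0,0.6]])

```text
time_s: 33.22
position: [654.7, -200.0, 140.5]
ee_rot: [-0.0, 0.995, 0.096, -0.001]
force: [-0.2, -0.1, 0.3]
opening: 56.6
```

```bash
python3 w.py w22 keeper0_c
```

```text
33.225 [ 654.7 -200.   140.5] [-0.2 -0.1  0.3] 56.56635828444757
keeper0_c []
```

View pics/w22.png

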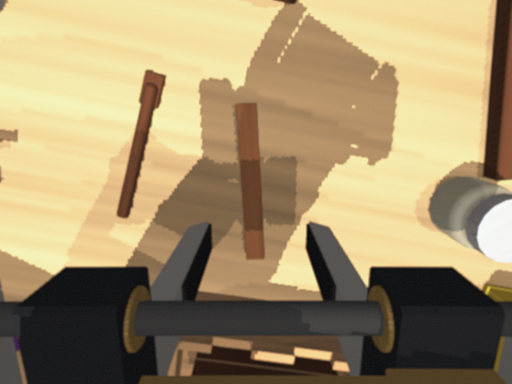

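Run:
```python
from ends import *
im=cv2.imread('pics/w22.png');cv2.imwrite('pics/c21.png',cv2.resize(im[90:270,200:300],None,fx=3.3,fy=3.3,interpolation=3))
ends('w22',(246,104),(255,258),18)
```

```text
c [ 658.9 -192.9   18. ] len 143.3 dir 13.9
```

View pics/c21.png

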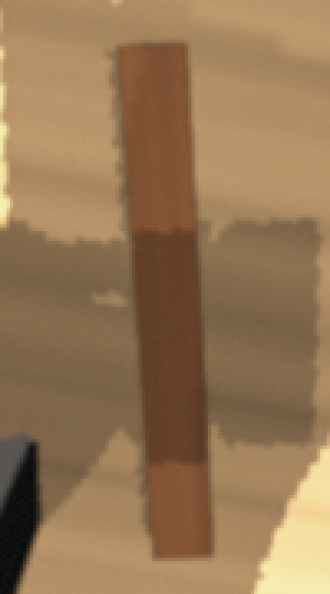

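```bash
python3 plan.py 658.5 -193 90 -76.2 0.6 exact
```

```text
n 1 [[0.5, -0.7, 5.2, 0, 0, -2.9, 0.6]] end [ 658.5 -192.5   89.6]
```

Request:
servo_tool(series=[[0.5,-0.6,4,0,0,-2.9,0.5],[0,0,4,0,0,0,0.45],[0,0,3.4,0,0,0,0.4],[0,0,0.3,0,0,0,0.4],[0,0,0,0,0,0,0.4],[0,0,0,0,0,0,0.4]])

```text
time_s: 34.08
position: [659.9, -193.5, 26.3]
ee_rot: [0.001, 0.993, 0.12, 0.001]
force: [-0.0, -0.2, 0.7]
opening: 37.6
```

```bash
python3 w.py w23
```

```text
34.075 [ 659.9 -193.5   26.3] [-0.  -0.2  0.7] 37.555492699460466
```

View pics/w23.png

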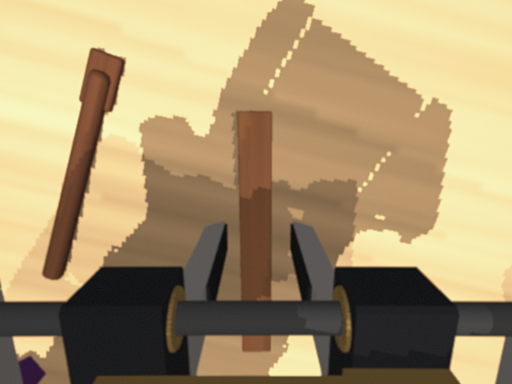

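Request:
servo_tool(series=[[0,0,0.2,0,0,0,0.3],[0,0,0,0,0,0,0],[0,0,0,0,0,0,0],[0,0,0,0,0,0,0],[0,0,0,0,0,0,0]], squeeze=40)

```text
time_s: 34.75
position: [659.2, -193.1, 22.3]
ee_rot: [-0.0, 0.993, 0.12, -0.0]
force: [-0.6, 0.8, 1.2]
opening: 18.1
```

Request:
servo_tool(series=[[0,0,-2,0,0,0,0],[0,0,-4,0,0,0,0],[0,0,-6,0,0,0,0],[0,0,-4,0,0,0,0],[0,0,0,0,0,0,0]])

```text
time_s: 35.38
position: [660.3, -193.5, 187.6]
ee_rot: [0.002, 0.993, 0.12, 0.003]
force: [-0.1, 0.4, -1.9]
opening: 17.8
```

```bash
python3 w.py w24; python3 plan.py 472 -206 190 -87.4 0 exact
```

```text
35.375 [ 660.3 -193.5  187.6] [-0.1  0.4 -1.9] 17.76543545698323
n 4 [[-4.6, -0.8, -0.2, 0, 0, 2.8, 0.0], [-4.7, -0.6, -0.1, 0, 0, 2.8, 0.0], [-4.7, -0.3, -0.2, 0, 0, 2.8, 0.0], [-4.7, -0.1, -0.1, 0, 0, 2.8, 0.0]] end [ 471.8 -206.5  190. ]
```

View pics/w24.png

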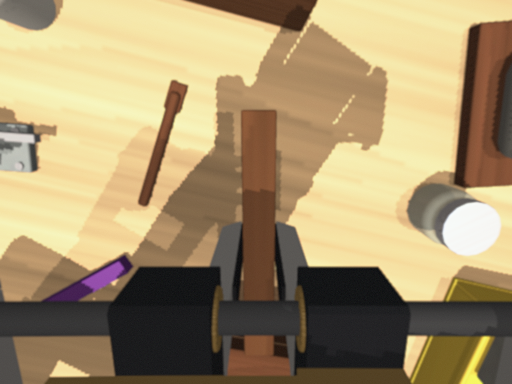

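Run:
```python
from h import *
m,s=np.load('pics/w24.npy',allow_pickle=True)
for px in ((259,110.5),(258,354)):
    p=onz(m,px,s['position'][2]-4.3);print(q2R(s['ee_rot']).T@(p-s['position']))
```

```text
[72.13961612  1.03855878  4.76388126]
[-71.23629308   0.3791563    3.84806067]
```

Request:
servo_tool(series=[[-4.6,-0.8,-0.2,0,0,2.8,0],[-4.7,-0.6,-0.1,0,0,2.8,0],[-4.7,-0.3,0,0,0,2.8,0],[-4.7,-0.1,0,0,0,2.8,0],[0,0,0,0,0,0,0],[0,0,0,0,0,0,0],[0,0,0,0,0,0,0]])

```text
time_s: 36.3
position: [472.1, -206.3, 184.8]
ee_rot: [-0.0, 1.0, 0.023, -0.0]
force: [0.3, -0.0, -0.4]
opening: 17.5
```

```bash
python3 w.py w25; python3 plan.py 472 -206 110 -87.4 0 exact; python3 -c "
from ov import *
m,s=np.load('pics/w25.npy',allow_pickle=True)
trayov(m,cv2.imread('pics/w25.png'),(472.3,-240,0.0435),(180,80,440,280),3,'pics/c22.png')"
```

```text
36.3 [ 472.1 -206.3  184.8] [ 0.3 -0.  -0.4] 17.477049989878225
n 2 [[0.0, -0.0, 3.7, 0, 0, -0.0, 0.0], [0.0, -0.0, 3.8, 0, 0, -0.0, 0.0]] end [ 472.  -206.2  109.7]
```

View pics/c22.png

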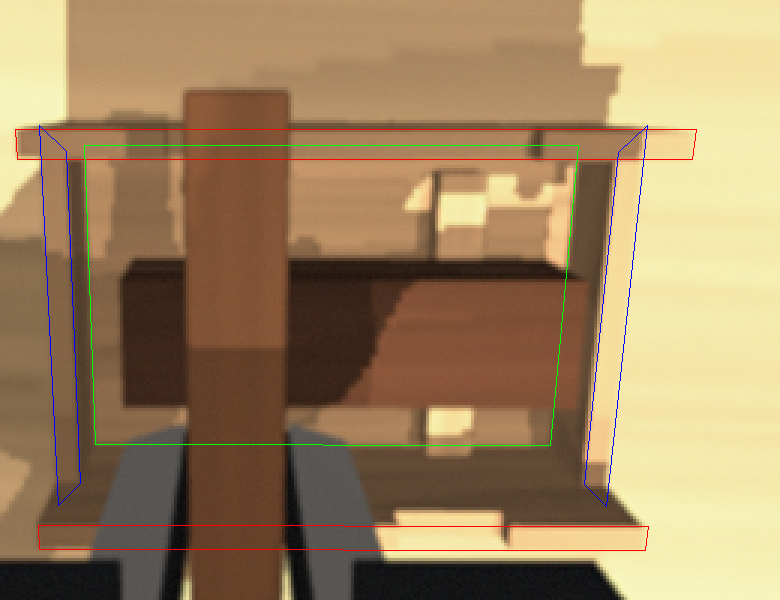

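Request:
servo_tool(series=[[-0.1,-0.1,3.7,0,0,0,0],[0,0,3.7,0,0,0,0],[0,0,1.4,0,0,0,0],[0,0,0,0,0,0,0],[0,0,0,0,0,0,0],[0,0,0,0,0,0,0]])

```text
time_s: 37.1
position: [470.9, -205.7, 98.3]
ee_rot: [0.0, 1.0, 0.022, 0.001]
force: [-1.1, 0.7, 0.4]
opening: 17.3
```

```bash
python3 w.py w26
```

```text
37.1 [ 470.9 -205.7   98.3] [-1.1  0.7  0.4] 17.2687047863263
```

View pics/w26.png

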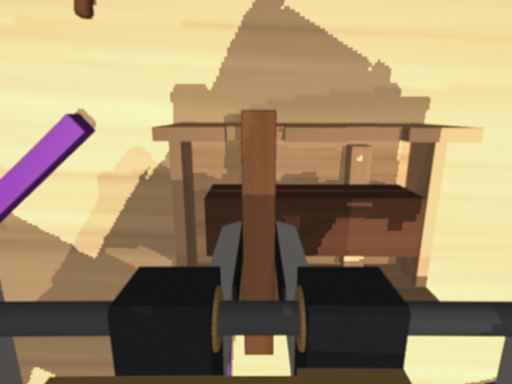

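Request:
servo_tool(series=[[0,0,0.5,0,0,0,0],[0,0,0.3,0,0,0,0],[0,0,0,0,0,0,0],[0,0,0,0,0,0,0]])

```text
time_s: 37.65
position: [470.4, -205.4, 89.2]
ee_rot: [-0.0, 1.0, 0.022, -0.0]
force: [0.4, 0.8, -0.5]
opening: 17.7
```

Request:
servo_tool(series=[[0,0,0.1,0,0,0,0],[0,0,0.05,0,0,0,0],[0,0,0,0,0,0,0]])

```text
time_s: 38.02
position: [470.5, -205.5, 88.2]
ee_rot: [0.0, 1.0, 0.022, 0.0]
force: [-2.1, 1.0, 5.5]
opening: 17.8
```

Request:
servo_tool(series=[[0,0,0,0,0,0,0.35],[0,0,0,0,0,0,0.4],[0,0,0,0,0,0,0.4],[0,0,-3,0,0,0,0.4],[0,0,-5,0,0,0,0.5],[0,0,-5,0,0,0,0.5],[0,0,0,0,0,0,0.5]])

```text
time_s: 38.9
position: [471.5, -206.0, 221.2]
ee_rot: [0.002, 1.0, 0.022, 0.003]
force: [-0.5, 0.2, 0.4]
opening: 47.1
```

```bash
python3 w.py w27; python3 -c "
from ov import *
m,s=np.load('pics/w27.npy',allow_pickle=True)
trayov(m,cv2.imread('pics/w27.png'),(472.3,-240,0.0435),(180,80,440,280),3,'pics/c23.png')"; python3 plan.py 435 210 150 -98 0.6 exact
```

```text
38.9 [ 471.5 -206.   221.2] [-0.5  0.2  0.4] 47.108684456132515
n 8 [[-0.2, -5.2, 0.9, 0, 0, 1.3, 0.6], [-0.4, -5.2, 0.8, 0, 0, 1.3, 0.6], [-0.4, -5.2, 0.9, 0, 0, 1.3, 0.6], [-0.6, -5.2, 0.8, 0, 0, 1.3, 0.6], [-0.7, -5.2, 0.9, 0, 0, 1.3, 0.6], [-0.8, -5.1, 0.8, 0, 0, 1.3, 0.6], [-0.9, -5.2, 0.9, 0, 0, 1.3, 0.6], [-1.0, -5.1, 0.8, 0, 0, 1.3, 0.6]] end [435.4 210.3 150.1]
```

View pics/c23.png

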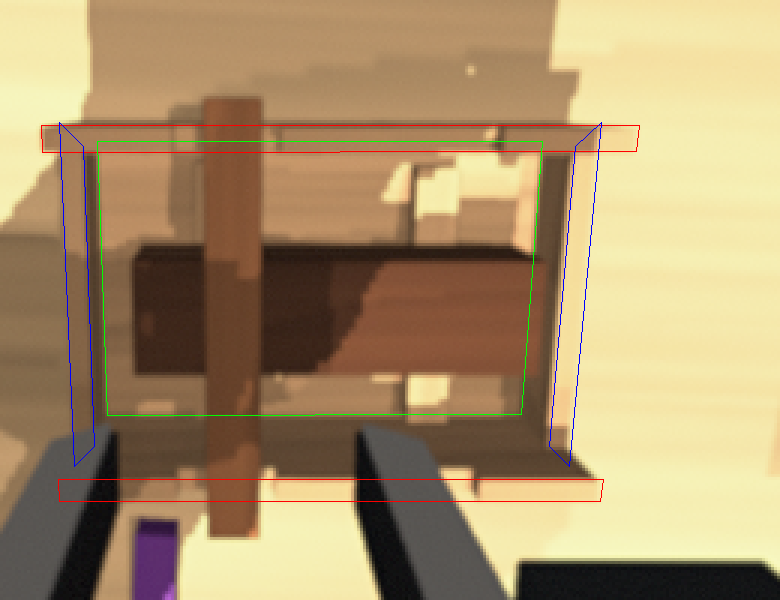

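Run:
```python
from ends import *
f=lambda x,y:(180+x/3,80+y/3)
ends('w27',f(233,98),f(234,536),84)
ends('w27',f(233,123),f(234,500),76)
```

```text
c [ 470.6 -206.8   84. ] len 143.5 dir 2.6
c [ 471.6 -206.8   76. ] len 126.4 dir 2.6
```

Request:
servo_tool(series=[[-0.2,-5.2,0,0,0,1.3,0.6],[-0.4,-5.2,0,0,0,1.3,0.6],[-0.4,-5.2,0,0,0,1.3,0.6],[-0.6,-5.2,0.8,0,0,1.3,0.6],[-0.7,-5.2,1.5,0,0,1.3,0.6],[-0.8,-5.1,1.5,0,0,1.3,0.6],[-0.9,-5.2,1.5,0,0,1.3,0.6],[-1.0,-5.1,1.5,0,0,1.3,0.6]])

```text
time_s: 39.95
position: [433.8, 212.0, 147.7]
ee_rot: [0.001, 0.998, -0.069, -0.001]
force: [1.1, 0.1, 0.3]
opening: 56.3
```

Request:
servo_tool(series=[[0,0,0,0,0,0,0.6],[0,0,0,0,0,0,0.6]])

```text
time_s: 40.2
position: [434.5, 210.1, 148.8]
ee_rot: [0.0, 0.998, -0.068, -0.001]
force: [0.7, -1.1, 0.7]
opening: 56.5
```

```bash
python3 w.py w28
```

```text
40.2 [434.5 210.1 148.8] [ 0.7 -1.1  0.7] 56.480213131706826
```

View pics/w28.png

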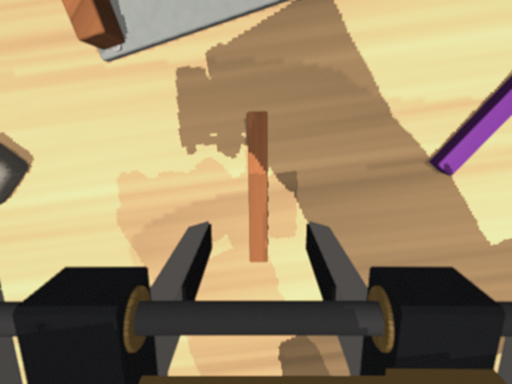

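```bash
python3 - <<'E'
from ends import *
ends('w28',(257,112),(258.5,261.5),18)
E
python3 plan.py 435 210.5 22 -97.5 0.5 exact
```

```text
c [432.9 209.7  18. ] len 144.4 dir -7.3
n 3 [[0.0, -0.0, 4.2, 0, 0, -0.1, 0.5], [0.0, -0.1, 4.3, 0, 0, -0.1, 0.5], [0.0, 0.0, 4.2, 0, 0, -0.1, 0.5]] end [434.9 210.6  22.3]
```

Request:
servo_tool(series=[[-0.1,0,4.2,0,0,-0.3,0.5],[0,0,4.3,0,0,0,0.45],[0,0,3.9,0,0,0,0.4],[0,0,0.2,0,0,0,0.4],[0,0,0,0,0,0,0.4],[0,0,0,0,0,0,0.4]])

```text
time_s: 41.0
position: [434.8, 210.8, 25.3]
ee_rot: [-0.001, 0.998, -0.066, 0.001]
force: [0.5, 0.4, 0.6]
opening: 37.4
```

Request:
servo_tool(series=[[0,0,0.1,0,0,0,0.3],[0,0,0,0,0,0,0],[0,0,0,0,0,0,0],[0,0,0,0,0,0,0],[0,0,0,0,0,0,0],[0,0,0,0,0,0,0]])

```text
time_s: 41.75
position: [434.0, 210.8, 23.0]
ee_rot: [-0.0, 0.998, -0.066, 0.0]
force: [-1.3, -1.0, 5.3]
opening: 17.8
```

Request:
servo_tool(series=[[0,0,-2,0,0,0,0],[0,0,-4,0,0,0,0],[0,0,-6,0,0,0,0],[0,0,-4,0,0,0,0],[0,0,0,0,0,0,0]])

```text
time_s: 42.38
position: [434.9, 211.2, 185.4]
ee_rot: [-0.001, 0.998, -0.066, 0.002]
force: [0.7, -0.0, -1.2]
opening: 17.4
```

```bash
python3 w.py w29; python3 plan.py 473.4 -275.5 188 -87.4 0 exact
```

```text
42.375 [434.9 211.2 185.4] [ 0.7 -0.  -1.2] 17.35437248469634
n 9 [[1.1, 5.3, -0.1, 0, 0, -1.1, 0.0], [1.1, 5.3, -0.0, 0, 0, -1.1, 0.0], [0.9, 5.4, -0.1, 0, 0, -1.1, 0.0], [0.9, 5.3, -0.0, 0, 0, -1.1, 0.0], [0.7, 5.4, -0.1, 0, 0, -1.1, 0.0], [0.6, 5.4, -0.0, 0, 0, -1.1, 0.0], [0.6, 5.4, -0.1, 0, 0, -1.1, 0.0], [0.4, 5.4, -0.0, 0, 0, -1.1, 0.0], [0.3, 5.4, -0.1, 0, 0, -1.1, 0.0]] end [ 473.5 -275.7  188. ]
```

View pics/w29.png

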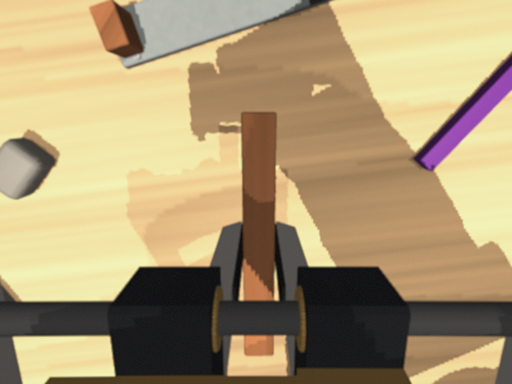

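Run:
```python
from h import *
m,s=np.load('pics/w29.npy',allow_pickle=True)
for px in ((259,112.5),(258.5,355)):
    p=onz(m,px,s['position'][2]-5);print(q2R(s['ee_rot']).T@(p-s['position']))
```

```text
[71.50417304  1.32345316  5.32195953]
[-72.34694524   0.96420405   4.66843227]
```

Request:
servo_tool(series=[[1.1,5.3,0,0,0,-1.1,0],[1.1,5.3,0,0,0,-1.1,0],[0.9,5.4,0,0,0,-1.1,0],[0.9,5.3,0,0,0,-1.1,0],[0.7,5.4,0,0,0,-1.1,0],[0.6,5.4,0,0,0,-1.1,0],[0.6,5.4,0,0,0,-1.1,0],[0.4,5.4,0,0,0,-1.1,0]])

```text
time_s: 43.42
position: [468.5, -223.4, 180.9]
ee_rot: [-0.001, 1.0, 0.011, -0.001]
force: [0.9, -0.6, -0.1]
opening: 17.4
```

Request:
servo_tool(series=[[0.3,5.4,0,0,0,-1.1,0],[0,0,0,0,0,0,0],[0,0,0,0,0,0,0],[0,0,0,0,0,0,0]])

```text
time_s: 43.92
position: [473.2, -274.7, 182.2]
ee_rot: [-0.0, 1.0, 0.021, -0.0]
force: [0.5, 0.1, -0.8]
opening: 17.5
```

```bash
python3 w.py w30; python3 plan.py 473.4 -275.3 110 -87.4 0 exact; python3 -c "
from ov import *
m,s=np.load('pics/w30.npy',allow_pickle=True)
trayov(m,cv2.imread('pics/w30.png'),(472,-240.5,0.0435),(90,80,350,280),3,'pics/c24.png')"
```

```text
43.925 [ 473.2 -274.7  182.2] [ 0.5  0.1 -0.8] 17.535382953045545
n 2 [[0.0, 0.0, 3.6, 0, 0, -0.1, 0.0], [0.0, 0.1, 3.6, 0, 0, -0.1, 0.0]] end [ 473.4 -275.7  110.5]
```

View pics/c24.png

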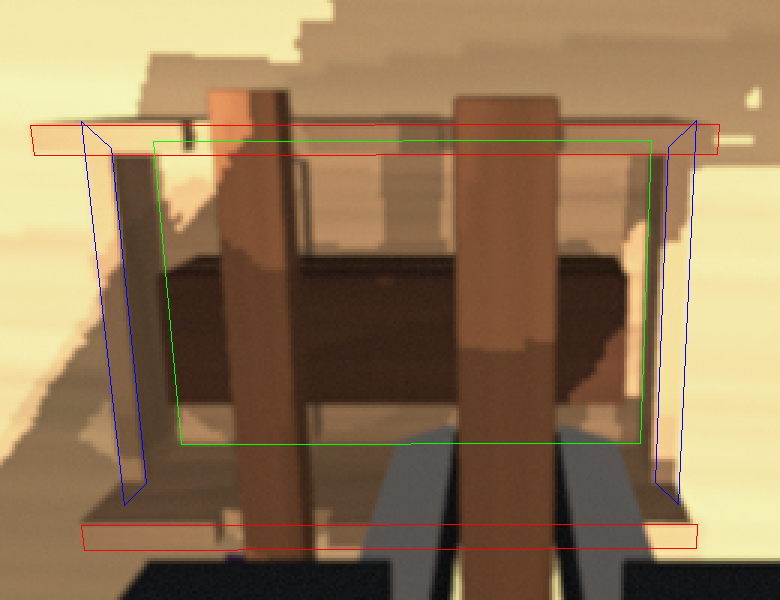

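Request:
servo_tool(series=[[0.1,0.1,3.6,0,0,0,0],[0,0,3.6,0,0,0,0],[0,0,1.5,0,0,0,0],[0,0,0,0,0,0,0],[0,0,0,0,0,0,0],[0,0,0,0,0,0,0]])

```text
time_s: 44.72
position: [474.7, -277.0, 96.9]
ee_rot: [0.001, 1.0, 0.02, 0.001]
force: [-0.9, -0.3, -0.3]
opening: 17.5
```

Request:
servo_tool(series=[[0,0,0.2,0,0,0,0],[0,0,0,0,0,0,0],[0,0,0,0,0,0,0]])

```text
time_s: 45.1
position: [474.3, -276.8, 93.7]
ee_rot: [-0.0, 1.0, 0.02, -0.0]
force: [0.1, 0.5, 0.0]
opening: 17.7
```

Request:
servo_tool(series=[[0,-0.1,0.3,0,0,0,0],[0,0,0.1,0,0,0,0],[0,0,0,0,0,0,0],[0,0,0,0,0,0,0]])

```text
time_s: 45.6
position: [474.3, -275.8, 89.7]
ee_rot: [0.0, 1.0, 0.02, -0.0]
force: [0.8, -0.0, -0.6]
opening: 17.3
```

Request:
servo_tool(series=[[0,0,0.1,0,0,0,0],[0,0,0,0,0,0,0],[0,0,0,0,0,0,0]])

```text
time_s: 45.98
position: [474.3, -275.8, 89.0]
ee_rot: [0.0, 1.0, 0.02, 0.0]
force: [-1.6, 0.3, 5.1]
opening: 17.4
```

Seated at the predicted height. Release and back away.

Request:
servo_tool(series=[[0,0,0,0,0,0,0.35],[0,0,0,0,0,0,0.4],[0,0,0,0,0,0,0.4],[0,0,-3,0,0,0,0.4],[0,0,-5,0,0,0,0.5],[0,0,-5,0,0,0,0.5],[-5,-2,-3,0,0,0,0.5],[0,0,0,0,0,0,0.5]])

```text
time_s: 46.98
position: [422.5, -257.6, 251.5]
ee_rot: [0.001, 1.0, 0.02, 0.002]
force: [1.0, 0.1, 0.1]
opening: 47.3
```

```bash
python3 w.py w31
python3 - <<'E'
from h import *
a=capture('scene');b=capture('side')
cv2.imwrite('pics/c25.png',cv2.resize(a[110:310,90:350],None,fx=3,fy=3,interpolation=3))
cv2.imwrite('pics/c26.png',cv2.resize(b[130:380,120:380],None,fx=2.4,fy=2.4,interpolation=3))
E
```

```text
46.975 [ 422.5 -257.6  251.5] [1.  0.1 0.1] 47.26424530567815
```

View pics/w31.png

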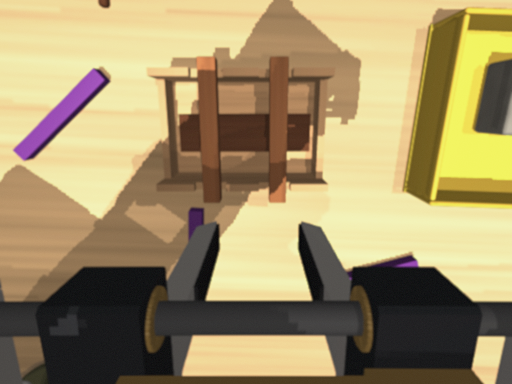

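View pics/c25.png

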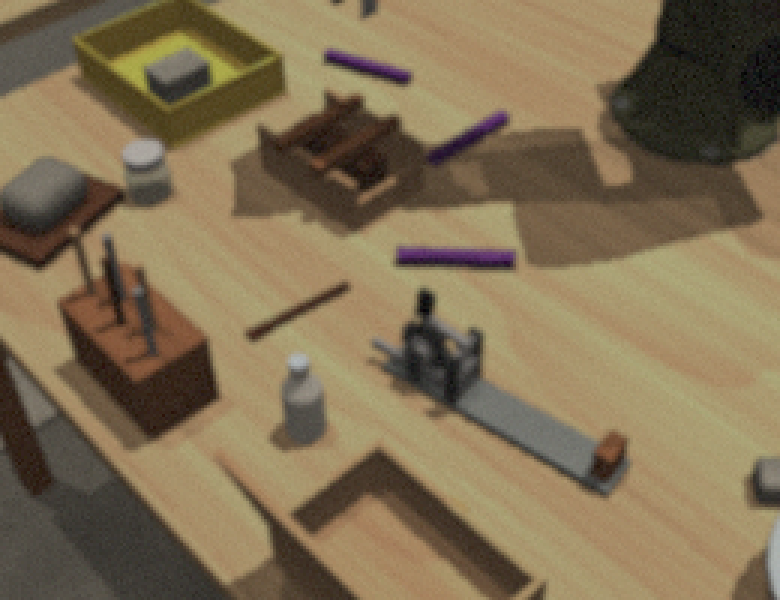

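View pics/c26.png

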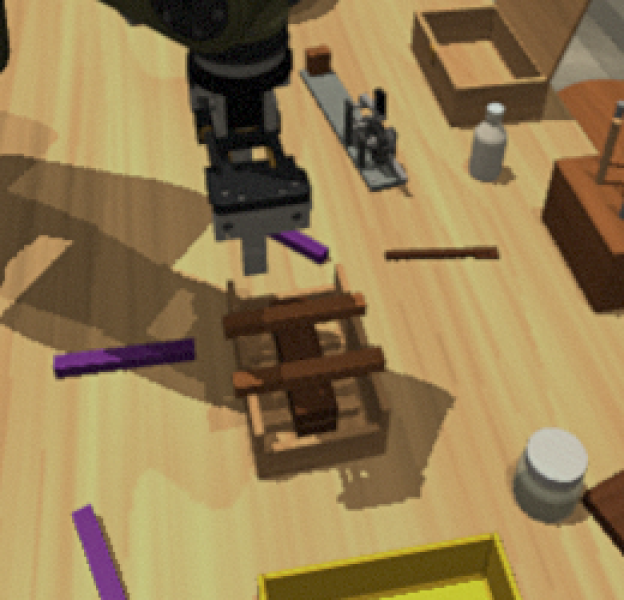

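Run:
```python
from ends import *
im=cv2.imread('pics/w31.png');cv2.imwrite('pics/c27.png',cv2.resize(im[45:215,140:345],None,fx=3.9,fy=3.5,interpolation=3))
```

```text
(no output)
```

View pics/c27.png

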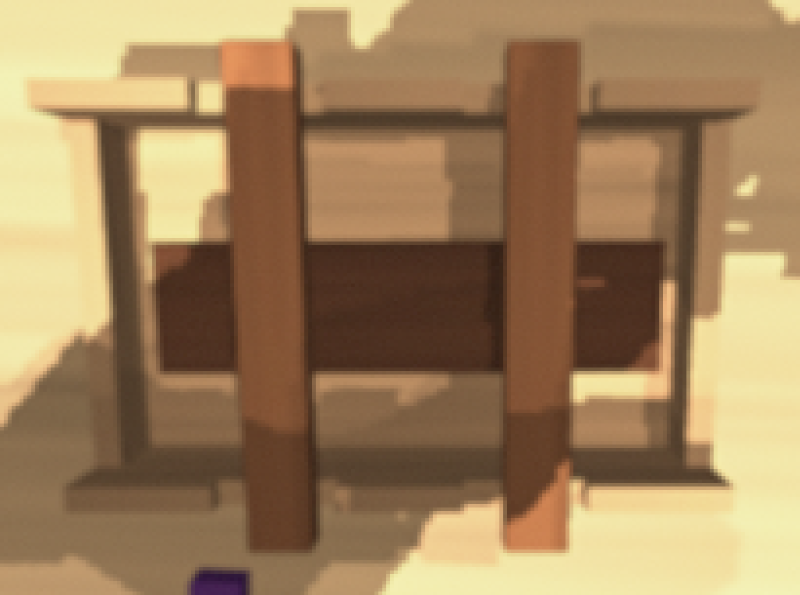

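Run:
```python
from ends import *
f=lambda x,y:(140+x/3.9,45+y/3.5)
ends('w31',f(259,42),f(282,551),84);ends('w31',f(259,79),f(282,508),76)
ends('w31',f(543,42),f(536,551),84);ends('w31',f(543,79),f(536,508),76)
ends('w31',f(155,306),f(662,306),64)
ends('w31',f(75,500),f(730,500),76);ends('w31',f(30,80),f(757,80),76)
print(observe()['force'])
```

```text
c [ 470.1 -207.7   84. ] len 144.0 dir 2.4
c [ 471.6 -206.6   76. ] len 124.1 dir 2.8
c [ 472.9 -277.1   84. ] len 144.1 dir 2.5
c [ 474.4 -277.5   76. ] len 124.2 dir 2.3
c [ 471.7 -242.5   64. ] len 139.1 dir 92.3
c [ 413.5 -243.1   76. ] len 181.3 dir 92.2
c [ 534.6 -237.5   76. ] len 183.1 dir 92.3
[0.52369024 0.91356285 0.20814095]
```

Run:
```python
from station import *
print(finish_job(), observe()['time_s'])
```

```text
the job is handed in; nothing more can be done
the job is handed in; nothing more can be done
```

The job is handed in, at about 47 s of the 208 s allowed; I have had no verdict back.

- **Clamp:** I lifted the pawl by its tab and held it up until the jaw measured about 22 mm back from the plinth end, then let go.
- **Packing:** I laid both battens on the tray floor 82 mm apart, set the plinth lengthwise on them, then seated both brown keepers in the notches. I found two battens and two keepers. I did not touch the three purple look-alike bars, the clay, modelling tool, bottle or jar.
- **Last checks:** Every part met its support at the height I expected. The plinth centre is within about 2 mm of the tray's middle, and all the parts lie square to the tray within about 2°. The gripper was clear and touching nothing when I handed in.
- **Where readings disagreed:** The two keepers read 1 to 1.5 mm off-centre along their length, so their ends may stick out about 8.5 mm and 11.5 mm instead of 10 mm each. That is within the camera's 2 mm calibration error, so I left them. No check failed.

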